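# Finish an upturned footstool: last foot in, end rail drawn tight

## Robot

A 6-joint arm with a two-finger parallel gripper is mounted at the origin on the work surface. World frame = base frame: x ahead of the robot, y to its left, z up, the work surface at z = 0. Lengths are in mm, angles in rad, forces in N, time in s.
With the tool pointing down it reaches from about 350 to 925 mm from the base axis. Payload 6.4 kg.
Tool frame: the origin (TCP) lies midway between the tips of the shut fingers; the grasp point (between the pads) lies 19 mm behind it; z points along the fingers, y is the direction in which the jaws open and shut (so a half turn about z gives the same grasp; the last joint's range is limited). The gripper opens to 94 mm and grips with 3 to 60 N. Pads are 16 mm wide; open, the fingers measure 119 mm over their backs; the gripper's body (75 mm by 177 mm) begins 78 mm behind the grasp point.
Start: joints at [-1.317, 0.245, 1.558, -0, 1.339, -0.174], TCP at [269.671, -591.431, 205.455] pointing down, gripper open.
Joint ranges: [-3.13, 3.13], [-1.02, 2.26], [0.13, 2.54], [-0.95, 4.09], [0.21, 2.88], [-2.74, 2.74]. Speed limits (rad/s): [2.57, 2.57, 3.14, 3.14, 3.14, 3.14].

## Interface

Orientations are given as a unit quaternion [w, x, y, z].
In Python, from plant import observe, capture, finish_job gives the robot as it stands.
- The arm moves only by the shell command python3 -m creep 'ROWS' [FORCE]. ROWS is JSON, a list of rows, each an object of numbers: "x", "y", "z": the shift along the tool's x, y, z in cm; "roll": the turn about the tool's z in rad; "claw": the finger opening in cm, from 0 to 9.4. A call has 1 to 5 rows; each row is the pose to reach, as a shift and turn from the pose measured when the call began, along the tool's axes at that moment; what a row does not reach only later rows make up. A row lasts 1/10 s, in which the tool goes at most 50 mm and 8.59 degrees, less where a joint would pass 70% of its speed; a pose out of reach is approached as far as the arm can. A call with a gripper value outside its range is refused whole. The fingers move at their own pace and stop on an object; FORCE is the grip in N (left out, the last holds). Time passes only in rows, so rows that repeat a pose let the fingers close. It gives the time, the measured TCP pose, the force and the opening at its end, in the units of the state.
- observe(): the state, without advancing time (a new reading comes with each control period).
- capture(name): name is "side" or "top" or "wrist"; returns a dict with "pixels" (420x560x3 uint8, red, green, blue), "K" (3x3 intrinsics, pixels), "k1" (the pictures are not rectified: a ray, as slopes to the right and down, at radius r is drawn at 1 + k1 r^2 times it, then the intrinsics apply), "R" (3x3) and "t" (3): a world point X has camera coordinates R X + t; the wrist camera has in their place "tool_from_camera" (4x4, takes a point from camera to tool coordinates, whose origin is the TCP and whose axes are the flange's). Camera axes: x right, y down, z forward; pixel columns grow to the right and rows downward; lengths in mm; the calibration is good to about 2 mm. A picture is of the moment at which its call begins: read the wrist's pose just before it. There is no depth.
- finish_job(): hands the job in, once; it reports no verdict.
The state is a dict: "clock": time; "joint_positions": joint angles; "joint_vel": joint speeds; "effort": joint torques, N m; "position": TCP position; "orientation": TCP orientation; "ft_force": force on the tool from outside, world axes, zero at the start; "wrist_torque": the same for the moment, N m; "gripper_width": opening from 0.0 (shut) to 1.0 (fully open).
Only numpy, scipy, OpenCV 4.12 (cv2) and the standard library are available. Lean on these libraries where they do the work, as an engineer would, in place of code of your own. Each camera call takes 0.05 s, during which the arm holds its last target. There are 200 camera calls.

## Task

Finish the upturned footstool on the bench. Take the foot that matches the three already fitted out of the drying board and press it straight into the empty hole of the near mounting block until its shoulder sits fully home on the block's face; and at the end whose rail still stands off, turn the cam lock half a turn clockwise, as far as it goes, so that it draws the rail tight against the seat. Leave the other two feet in their board and the square and sanding block on the seat as they lie.

Things in the scene. Friction and masses are not known exactly. Their poses are not given: they have to be found in the camera images.
- foot_mid (a point): Centre, half-way up the visible part, of the loose foot to fit: dark turned wood, standing tenon-down in one of three holes of the drying board. Straight round, 34 mm wide, for 54 mm above its flat shoulder, then a groove and a taper to 25 mm with black glide; 76 mm in all. Below the shoulder a pale sharp-edged tenon, 20 mm wide, 22 mm long. z points from tenon to glide. About 75 g.
- foot_shoulder (a point): Middle of the same foot's shoulder plane (where the tenon begins), 38 mm below foot_mid along its own z.
- hole (a point): Middle of the mouth of the empty blind hole: in the footstool's mounting block on the robot's side, right of the middle. z points straight out of the hole, square to the block's face, raked 25 degrees from vertical towards the robot's side; y runs along the seat to its left end. Hole 21 mm wide, 27 mm deep, sharp edge, no chamfer; face 50 x 56 mm; mouth 59 mm above the bench.
- cam (a joint): Turn of the cam lock disc (rad): 0 open stop, 3.14 fully locked stop, half a turn clockwise seen from above. Starts at 0 to 0.35. Stiff by friction (0.1 N m), stays where it is left. As it turns, its hook draws the rail's bolt in.
- cam_grip (a point): On the cam disc's axis at mid height of its thumb-turn, 14 mm above the seat panel (44 above the bench); disc 35 mm wide, axis 55 mm from the seat's left end. The upright steel bar is 9 mm thick, its top 24 mm above the panel; straight for 18 mm one way, 12 mm the other, there tapering to a nose 24 mm out. x across the bar (pinch it so), y along it to the nose, z up; turns with the disc.
- rail (a joint): Travel of the loose end rail towards the seat (m): 0 stands 8 mm off the seat's left end, 0.008 tight against it. Moved only by the cam lock: open, the nose of the thumb-turn points at this rail, locked it points away. The twin cam lock at the right end is already locked and fixed; leave it.
- rail_top (a point): Middle of the top edge of the loose end rail (310 mm long, 22 mm thick, 45 mm high) at the left end of the seat; y points away from the seat.
- slimfoot_mid (a point): Half-way up a different, slim tapered foot (28 mm at the shoulder down to 16 mm, 72 mm tall) in the same drying board. Not for this stool: leave it.
- bunfoot_mid (a point): Half-way up a different, low round bun foot (52 mm wide, 40 mm tall) in the same drying board. Not for this stool: leave it.
- square_mid (a point): Middle of a small try square (about 140 x 75 x 12 mm) lying on the upturned seat between the feet. Bystander.
- sander_mid (a point): Middle of a cork sanding block (70 x 40 x 28 mm) lying on the upturned seat. Bystander.
- rack: The plywood drying board, 225 x 70 x 30 mm, fixed on the bench at the right; origin in the middle of its underside, x along its row of three 22 mm holes, 75 mm apart. The feet stand loosely in the holes, shoulders on its top, held only by their weight.
- stool: The upturned footstool, fixed; origin on the bench under its middle, y along the seat towards the left end, z up. Seat panel 310 (x) x 420 (y) x 30 mm, face down. Four mounting blocks at x +-105, y +-100 mm; feet like the loose one in three of them, raked 25 degrees outwards in x; the block at x -105, y -100 is empty. End rails rise 15 mm above the panel.
Not all that is in view belongs to the job. What is shaped like the part that bears foot_mid but pink is not meant.

How it is judged:
By the outcome, as a careful person would: the job done as asked, in the order asked, and still so for the second after the job is handed in, with the robot touching nothing.
It also fails if it takes over 72 s, if anything falls off the work surface, if the arm or the gripper's body presses on something with over 40 N, if the wrist force passes 120 N, or if a joint passes its speed limit or range.

## Working session

There is one attempt and no reset: what is moved stays moved. The work goes in short steps, Python scripts to look and compute and a shell command to move; the robot and the scene stay as the last step left them, time stands still between calls to the robot, and variables do not carry over. Pictures are saved under pics/ and viewed, about 8 in all and at most 12, crops included, and the job is handed in when it is done.

```bash
ls; mkdir -p pics; cat > h.py <<'E'
import numpy as np, cv2, json
from plant import observe, capture
from scipy.spatial.transform import Rotation as Ro
def pose(s):
    q=s["orientation"]; T=np.eye(4); T[:3,:3]=Ro.from_quat([q[1],q[2],q[3],q[0]]).as_matrix(); T[:3,3]=s["position"]; return T
def shot(name,fn=None):
    s=observe(); c=capture(name)
    K=np.array(c["K"],float)
    if name=="wrist":
        M=pose(s)@np.array(c["tool_from_camera"]); R=M[:3,:3].T; t=-R@M[:3,3]
    else: R=np.array(c["R"],float); t=np.array(c["t"],float)
    d=dict(K=K,k1=float(c["k1"]),R=R,t=t,px=np.array(c["pixels"]))
    if fn:
        cv2.imwrite("pics/"+fn+".png",d["px"][:,:,::-1]); np.savez("pics/"+fn+".npz",**d)
    return d
def load(fn): return dict(np.load("pics/"+fn+".npz"))
def dist(d): return np.array([d["k1"],0,0,0,0],float)
def proj(d,X):
    return cv2.projectPoints(np.atleast_2d(np.array(X,float)),cv2.Rodrigues(d["R"])[0],d["t"],d["K"],dist(d))[0][:,0]
def ray(d,uv):
    p=cv2.undistortPoints(np.array([[uv]],float),d["K"],dist(d))[0,0]
    v=d["R"].T@np.array([p[0],p[1],1]); return -d["R"].T@d["t"], v/np.linalg.norm(v)
def onz(d,uv,z):
    o,v=ray(d,uv); return o+v*(z-o[2])/v[2]
def tri(obs):
    A=np.zeros((3,3));b=np.zeros(3)
    for d,uv in obs:
        o,v=ray(d,uv);P=np.eye(3)-np.outer(v,v);A+=P;b+=P@o
    return np.linalg.solve(A,b)
def crop(fn,x0,y0,x1,y1,k,out):
    im=load(fn)["px"][y0:y1,x0:x1,::-1]; cv2.imwrite("pics/"+out+".png",cv2.resize(im,None,fx=k,fy=k,interpolation=cv2.INTER_CUBIC))
E
python3 - <<'E'
from h import *
s=observe();print({k:np.round(v,3) for k,v in s.items()}); print(np.round(pose(s),3))
a=shot("top","top0");b=shot("side","side0");c=shot("wrist","wr0")
print(observe()["clock"])
for d in(a,b,c):print(np.round(d["K"],0).tolist(),d["k1"],np.round(-d["R"].T@d["t"]))
E
```

```text
pics
{'clock': np.float64(0.0), 'joint_positions': array([-1.317,  0.246,  1.559,  0.   ,  1.339, -0.174]), 'joint_vel': array([ 0.001,  0.002,  0.001, -0.002,  0.001, -0.001]), 'effort': array([-2.0000e-03, -4.1584e+01, -3.1461e+01,  6.8000e-02,  3.3000e-02,
       -0.0000e+00]), 'position': array([ 269.521, -590.852,  204.4  ]), 'orientation': array([-0.001,  0.977,  0.212, -0.   ]), 'ft_force': array([-0.281,  0.362, -1.07 ]), 'wrist_torque': array([-0.013, -0.022,  0.032]), 'gripper_width': np.float64(0.999)}
[[ 9.10000e-01  4.15000e-01 -0.00000e+00  2.69521e+02]
 [ 4.15000e-01 -9.10000e-01  2.00000e-03 -5.90852e+02]
 [ 0.00000e+00 -2.00000e-03 -1.00000e+00  2.04400e+02]
 [ 0.00000e+00  0.00000e+00  0.00000e+00  1.00000e+00]]
0.15
[[492.0, 0.0, 281.0], [0.0, 492.0, 207.0], [0.0, 0.0, 1.0]] 0.03789432174361612 [ 315.  -31. 1135.]
[[480.0, 0.0, 286.0], [0.0, 480.0, 215.0], [0.0, 0.0, 1.0]] -0.018845845650072763 [ 193.  757. 1127.]
[[352.0, 0.0, 278.0], [0.0, 352.0, 209.0], [0.0, 0.0, 1.0]] -0.019811663636462813 [ 330. -564.  383.]
```

```bash
python3 -c "
import cv2,numpy as np
a=cv2.imread('pics/top0.png');b=cv2.imread('pics/side0.png')
cv2.imwrite('pics/t0.png',cv2.resize(a,(800,600)))
cv2.imwrite('pics/s0.png',cv2.resize(b,(800,600)))"
```

```text
(no output)
```

View pics/t0.png

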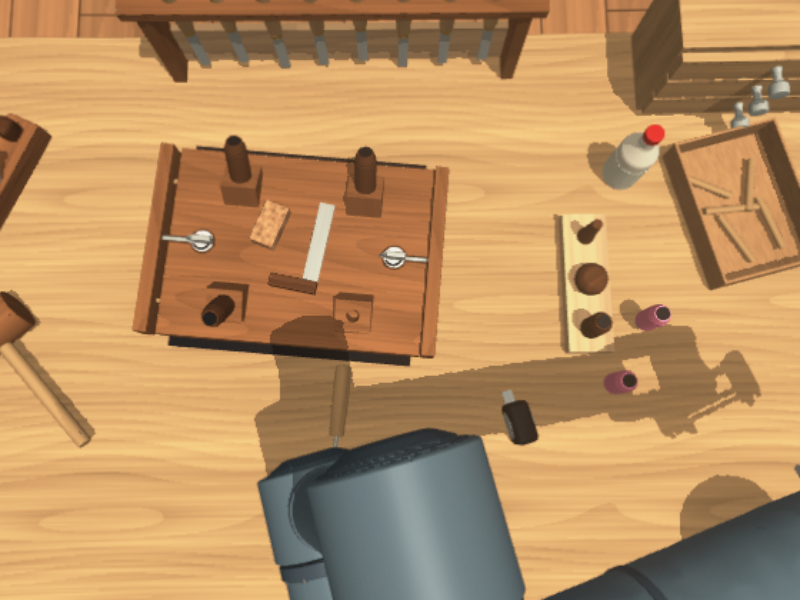

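View pics/s0.png

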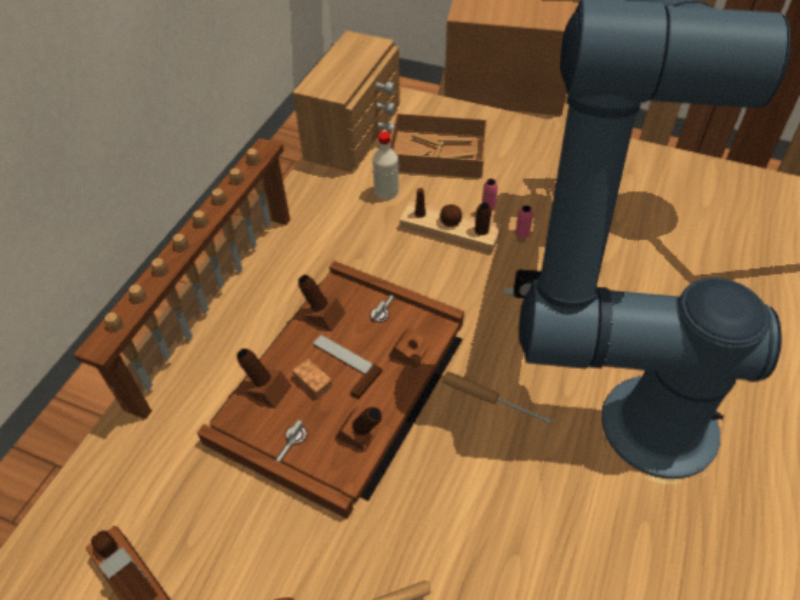

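```bash
python3 - <<'E'
from h import *
a=load("top0");b=load("side0");k=560/800
f=lambda d,u,v,z:np.round(onz(d,(u*k,v*k),z),1)
print("foot top",f(a,601,321,106),f(b,485,206,106),tri([(a,(601*k,321*k)),(b,(485*k,206*k))]))
print("bun",f(a,592,277,70),"slim",f(a,594,225,102))
print("pinks top",f(a,660,313,98),f(a,629,379,98), f(b,491,183,98),f(b,526,209,98))
print("hole",f(a,352,316,59),f(b,411,345,59))
print("cam",f(a,203,240,30),f(b,295,433,30))
print("panel cn",[f(a,*p,30) for p in((170,337),(410,356))])
print("rails",[f(a,*p,45) for p in((178,147),(155,333),(448,169),(434,356))])
for p in((178,147),(155,333),(448,169),(434,356)):pass
s=observe();print(np.round(s["position"],2),s["clock"])
E
```

```text
foot top [ 456.9 -334.8  106. ] [ 455.4 -338.2  106. ] [ 455.30372362 -333.64117213  110.18657586]
bun [ 530.6 -336.1   70. ] slim [ 604.6 -335.   102. ]
pinks top [ 468.7 -425.3   98. ] [ 371.8 -372.1   98. ] [ 467.9 -424.8   98. ] [ 370.9 -370.2   98. ]
hole [477.   35.5  59. ] [481.1  36.9  59. ]
cam [609.  276.6  30. ] [611.6 275.3  30. ]
panel cn [array([452.6, 322.8,  30. ]), array([416.4, -53.6,  30. ])]
rails [array([761.1, 317.3,  45. ]), array([457.3, 341.3,  45. ]), array([ 718.3, -120.7,   45. ]), array([414.4, -90.5,  45. ])]
[ 269.55 -590.99  204.63] 0.15
```

```bash
python3 -m creep '[{"x":4,"y":-2.3,"roll":0.1},{"x":8.3,"y":-4.7,"roll":0.2},{"x":12.6,"y":-7.1,"roll":0.3},{"x":17,"y":-9.6,"roll":0.4},{"x":21.3,"y":-12,"roll":0.5}]' 30; cat > w.py <<'E'
import sys
from h import *
# usage: w.py X Y Z [yaw_deg]: print creep shift in cm to reach TCP target, and roll
s=observe();T=pose(s);tg=np.array([float(v) for v in sys.argv[1:4]])
d=T[:3,:3].T@(tg-T[:3,3])/10
yaw=np.degrees(np.arctan2(T[1,0],T[0,0]))
print("clock %.2f pos %s yaw %.2f tilt %s F %s tq %s g %.1f"%(s["clock"],np.round(s["position"],1),yaw,np.round(T[:2,2],4),np.round(s["ft_force"],1),np.round(s["wrist_torque"],2),94*s["gripper_width"]))
print("shift cm",np.round(d,2),"J",np.round(s["joint_positions"],2),end=" ")
if len(sys.argv)>4: print("roll",np.round(np.radians(yaw-float(sys.argv[4])),3))
E
python3 w.py 456 -335 204 -5
```

```text
clock 0.15 pos [ 269.6 -591.   204.6] yaw 24.51 tilt [-0.0004  0.0014] F [-0.6 -0.5  0.3] tq [-0.02  0.02 -0.01] g 93.8
shift cm [ 27.58 -15.56   0.09] J [-1.32  0.25  1.56  0.    1.34 -0.17] roll 0.515invalid input at $[0]: expected keys x, y, z, roll, claw
```

```bash
python3 -m creep '[{"x":4,"y":-2.3,"z":0,"roll":0.1,"claw":7},{"x":8.3,"y":-4.7,"z":0,"roll":0.2,"claw":7},{"x":12.6,"y":-7.1,"z":0,"roll":0.3,"claw":6},{"x":17,"y":-9.6,"z":0,"roll":0.4,"claw":6},{"x":21.3,"y":-12,"z":0,"roll":0.5,"claw":6}]' 30; 
python3 w.py 456 -335 204 -5
```

```text
clock: 0.65
position: [414.2, -391.5, 204.6]
orientation: [-0.001, 0.999, -0.038, -0.0]
ft_force: [-0.4, -0.0, 0.9]
gripper_width: 0.647
clock 0.65 pos [ 414.2 -391.5  204.6] yaw -4.40 tilt [-0.0005  0.0018] F [-0.4 -0.   0.9] tq [ 0.02 -0.02  0.01] g 60.8
shift cm [ 3.73 -5.96  0.07] J [-0.96  0.06  1.77  0.    1.32  0.69] roll 0.01
```

```bash
python3 -m creep '[{"x":2,"y":-3,"z":0,"roll":0,"claw":6},{"x":3.7,"y":-6,"z":0,"roll":0.01,"claw":6},{"x":3.7,"y":-6,"z":0,"roll":0.01,"claw":6}]' ; 
python3 - <<'E'
from h import *
shot("wrist","wr1"); print(observe()["position"])
d=load("wr1");print(proj(d,[[456,-335,106],[456,-335,30]]))
cv2.imwrite("pics/wr1b.png",cv2.resize(d["px"][:,:,::-1],(800,600)))
E
```

```text
clock: 0.95
position: [457.3, -331.3, 204.4]
orientation: [-0.001, 0.999, -0.041, -0.0]
ft_force: [-0.9, -0.4, 0.1]
gripper_width: 0.635
[ 456.42429121 -333.04606684  204.4426154 ]
[[282.55050908 210.92522683]
 [281.8448163  193.36304759]]
```

View pics/wr1b.png

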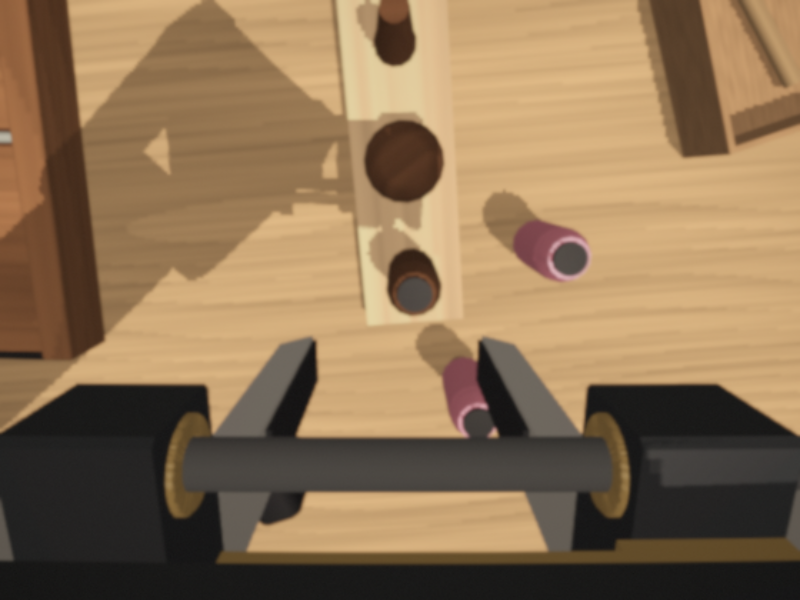

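```bash
python3 - <<'E'
from h import *
d=load("wr1");g=lambda u,v,z:np.round(onz(d,(u*.7,v*.7),z),1)
print(g(414,293,106),g(412,251,84),"slim",g(395,50,102),"bun",g(404,160,60),"pink",g(569,258,98))
E
python3 w.py 456 -335 204 -5
```

```text
[ 460.3 -341.2  106. ] [ 481.1 -342.2   84. ] slim [ 588.3 -341.2  102. ] bun [ 534.6 -342.    60. ] pink [ 471.7 -431.1   98. ]
clock 1.00 pos [ 456.4 -333.   204.4] yaw -4.78 tilt [-0.0009  0.0019] F [ 0.6 -0.3 -0.5] tq [ 0.06  0.08 -0.04] g 60.3
shift cm [-0.03  0.2   0.04] J [-0.83  0.05  1.78  0.    1.32  0.82] roll 0.004
```

```bash
python3 -m creep '[{"x":0.2,"y":0.5,"z":1,"roll":0,"claw":6},{"x":0.2,"y":0.5,"z":2,"roll":0,"claw":6},{"x":0.2,"y":0.5,"z":2,"roll":0,"claw":6},{"x":0.2,"y":0.5,"z":2,"roll":0,"claw":6}]' | head -2
python3 - <<'E'
from h import *
d=shot("wrist","wr2")
im=d["px"].astype(int); 
# grey glide: low saturation, mid-dark
p=proj(d,[[459,-338,106]])[0];x,y=p.astype(int);print(p)
w=im[y-35:y+35,x-35:x+35]; sat=w.max(2)-w.min(2); m=((sat<14)&(w.max(2)<110)&(w.max(2)>50)).astype(np.uint8)
n,l,st,c=cv2.connectedComponentsWithStats(m)
for i in range(1,n):
    if st[i,4]>40:
        q=c[i]+[x-35,y-35]; print(st[i],q,np.round(onz(d,q,106),1))
cv2.imwrite("pics/c2.png",cv2.resize(d["px"][y-60:y+60,x-70:x+70,::-1],None,fx=4,fy=4))
E
python3 w.py 458 -338 86 -5
```

```text
clock: 1.4
position: [457.2, -338.6, 183.5]
[276.81443216 213.74914835]
[ 28  23  24  23 418] [280.38755981 211.88995215] [ 460.2 -340.8  106. ]
clock 1.45 pos [ 457.5 -338.7  184. ] yaw -4.85 tilt [-0.0014  0.0024] F [ 0.4 -0.1 -0.1] tq [0.08 0.01 0.05] g 60.3
shift cm [ 0.06 -0.05  9.8 ] J [-0.84  0.08  1.78  0.    1.28  0.82] roll 0.003
```

```bash
python3 -m creep '[{"x":0.2,"y":0.13,"z":4,"roll":0,"claw":6},{"x":0.2,"y":0.13,"z":8,"roll":0,"claw":6},{"x":0.2,"y":0.13,"z":12,"roll":0,"claw":6},{"x":0.2,"y":0.13,"z":13.5,"roll":0,"claw":6},{"x":0.2,"y":0.13,"z":13.5,"roll":0,"claw":6}]' 20
python3 w.py 459.5 -340 49 -5
python3 -m creep '[{"x":0,"y":0,"z":0,"roll":0,"claw":3.8},{"x":0,"y":0,"z":0,"roll":0,"claw":3.5},{"x":0,"y":0,"z":0,"roll":0,"claw":3.2},{"x":0,"y":0,"z":0,"roll":0,"claw":2.8},{"x":0,"y":0,"z":0,"roll":0,"claw":2.8}]' 20
python3 w.py 459.5 -340 49 -5
```

```text
clock: 1.95
position: [458.0, -338.8, 47.2]
orientation: [-0.003, 0.999, -0.042, -0.002]
ft_force: [0.8, -0.3, -0.3]
gripper_width: 0.638
clock 1.95 pos [ 458.  -338.8   47.2] yaw -4.87 tilt [-0.0043  0.0057] F [ 0.8 -0.3 -0.3] tq [0.05 0.03 0.05] g 59.9
shift cm [ 0.16  0.1  -0.19] J [-0.84  0.26  1.85  0.    1.03  0.82] roll 0.002
clock: 2.45
position: [458.8, -339.8, 48.8]
orientation: [-0.002, 0.999, -0.042, -0.001]
ft_force: [-0.3, 0.8, 7.3]
gripper_width: 0.36
clock 2.45 pos [ 458.8 -339.8   48.8] yaw -4.86 tilt [-0.0025  0.0034] F [-0.3  0.8  7.3] tq [0.04 0.15 0.01] g 33.9
shift cm [ 0.07  0.01 -0.02] J [-0.84  0.26  1.85  0.    1.03  0.82] roll 0.002
```

```bash
python3 -m creep '[{"x":0,"y":0,"z":-0.5,"roll":0,"claw":2.8},{"x":0,"y":0,"z":-1,"roll":0,"claw":2.8},{"x":0,"y":0,"z":-1.4,"roll":0,"claw":2.8},{"x":0,"y":0,"z":-1.4,"roll":0,"claw":2.8}]' 15
python3 w.py 458.8 -339.8 62.8 -5
python3 -m creep '[{"x":-0.5,"y":0,"z":0,"roll":0,"claw":2.8},{"x":-1,"y":0,"z":0.1,"roll":0,"claw":2.8},{"x":-1.4,"y":0,"z":0.2,"roll":0,"claw":2.8},{"x":-1.9,"y":0,"z":0.3,"roll":0,"claw":2.8},{"x":-2.35,"y":0,"z":0.4,"roll":0,"claw":2.8}]' 15
python3 -m creep '[{"x":0,"y":0,"z":0,"roll":0,"claw":2.8}]' 15 >/dev/null
python3 w.py 435.4 -337.8 58.8 -5
python3 - <<'E'
from h import *
d=shot("wrist","wr3"); 
cv2.imwrite("pics/wr3b.png",cv2.resize(d["px"][:,:,::-1],(800,600)))
d=shot("side","s3");print(proj(d,[[436,-338,78]]))
E
```

```text
clock: 2.85
position: [459.1, -340.0, 63.4]
orientation: [-0.001, 0.999, -0.042, -0.001]
ft_force: [-0.4, 0.1, -0.5]
gripper_width: 0.363
clock 2.85 pos [ 459.1 -340.    63.4] yaw -4.86 tilt [-0.0019  0.003 ] F [-0.4  0.1 -0.5] tq [0.04 0.01 0.01] g 34.1
shift cm [-0.03 -0.01  0.06] J [-0.84  0.24  1.85  0.    1.06  0.82] roll 0.002
clock: 3.35
position: [435.0, -338.1, 59.5]
orientation: [-0.001, 0.999, -0.042, -0.001]
ft_force: [3.3, -2.1, 1.1]
gripper_width: 0.359
clock 3.45 pos [ 433.8 -337.8   58.9] yaw -4.87 tilt [-0.0042  0.0034] F [ 2.  -0.8  0.3] tq [-0.24 -0.42 -0.04] g 33.6
shift cm [ 0.16 -0.02  0.01] J [-0.87  0.2   1.9  -0.    1.04  0.79] roll 0.002
[[344.64304203 152.37918503]]
```

```bash
python3 - <<'E'
import cv2,numpy as np
from h import *
a=load("wr3")["px"][120:320,150:410,::-1];b=load("s3")["px"][100:200,290:420,::-1]
a=cv2.resize(a,(520,400));b=cv2.resize(b,(520,400),interpolation=cv2.INTER_CUBIC)
c=cv2.resize(np.vstack([a]),(400,308));e=cv2.resize(b,(400,308),interpolation=cv2.INTER_CUBIC)
cv2.imwrite("pics/v3.png",np.hstack([c,e]))
E
```

```text
(no output)
```

View pics/v3.png

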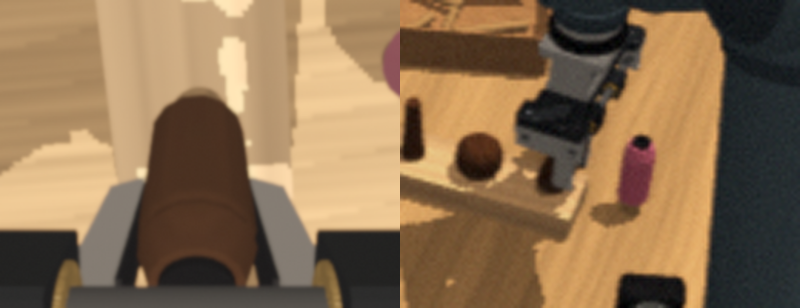

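```bash
python3 - <<'E'
from h import *
d=load("wr3");s=observe();T=pose(s);G=T[:3,3]+[0,0,19];ex=T[:3,0]*[1,1,0]
for th in (15,20,25,30):
    t=np.radians(th);u=-ex*np.sin(t)+np.array([0,0,np.cos(t)]);p=ex*np.cos(t)+np.array([0,0,np.sin(t)])
    for off in(36,40): print(th,off,np.round(proj(d,[G-off*u+17*p,G+(54-off)*u+17*p,G+(76-off)*u+12.5*p])[:,:].tolist(),0).tolist())
E
```

```text
15 36 [[277.0, 200.0], [277.0, 259.0], [276.0, 305.0]]
15 40 [[277.0, 197.0], [277.0, 254.0], [276.0, 298.0]]
20 36 [[277.0, 197.0], [277.0, 265.0], [276.0, 314.0]]
20 40 [[277.0, 193.0], [277.0, 258.0], [276.0, 306.0]]
25 36 [[277.0, 193.0], [277.0, 270.0], [276.0, 323.0]]
25 40 [[277.0, 189.0], [277.0, 263.0], [276.0, 314.0]]
30 36 [[277.0, 190.0], [277.0, 275.0], [276.0, 330.0]]
30 40 [[277.0, 185.0], [277.0, 267.0], [276.0, 321.0]]
```

```bash
python3 -m creep '[{"x":-0.5,"y":0,"z":-1,"roll":0,"claw":2.8},{"x":-1,"y":0,"z":-2,"roll":0,"claw":2.8},{"x":-1,"y":-0,"z":-5,"roll":0,"claw":2.8},{"x":-1,"y":-2,"z":-9,"roll":0,"claw":2.8},{"x":-1,"y":-6,"z":-9.5,"roll":0,"claw":2.8}]' 25 |head -2
python3 -m creep '[{"x":0,"y":-5,"z":0,"roll":0,"claw":2.8},{"x":0,"y":-9.5,"z":0,"roll":0,"claw":2.8},{"x":0,"y":-14,"z":0,"roll":0,"claw":2.8},{"x":0,"y":-18.5,"z":0,"roll":0,"claw":2.8},{"x":0,"y":-23,"z":0,"roll":0,"claw":2.8}]' 25 |head -2
python3 w.py 415 39 150 -5
```

```text
clock: 4.05
position: [430.9, -280.3, 159.9]
clock: 4.55
position: [449.5, -49.2, 159.5]
clock 4.55 pos [449.5 -49.2 159.5] yaw -5.04 tilt [-0.0012 -0.0024] F [ 0.7  1.1 -0.5] tq [0.09 0.01 0.03] g 33.7
shift cm [-4.22 -8.49  0.93] J [-0.36 -0.19  2.09 -0.    1.24  1.3 ] roll -0.001
```

```bash
python3 -m creep '[{"x":-2,"y":-4,"z":0.4,"roll":0,"claw":2.8},{"x":-4,"y":-7.5,"z":0.9,"roll":0,"claw":2.8},{"x":-4.2,"y":-8.5,"z":0.9,"roll":0,"claw":2.8},{"x":-4.2,"y":-8.5,"z":0.9,"roll":0,"claw":2.8},{"x":-4.2,"y":-8.5,"z":0.9,"roll":0,"claw":2.8}]' 25 |head -2
python3 w.py 415 39 150 -5
python3 - <<'E'
from h import *
d=shot("wrist","wr4"); s=shot("side","s4");
print(proj(d,[[478,36,59]]),proj(s,[[415,39,169]]))
crop("wr4",180,60,380,330,2.2,"c4"); crop("s4",230,170,360,280,4,"c4s")
a=cv2.imread("pics/c4.png");b=cv2.imread("pics/c4s.png")[:,:360]
b=cv2.resize(b,None,fx=1,fy=1);H=max(a.shape[0],b.shape[0])
f=lambda i:cv2.copyMakeBorder(i,0,H-i.shape[0],0,0,cv2.BORDER_CONSTANT)
cv2.imwrite("pics/v4.png",np.hstack([f(a),f(b)]));print(a.shape,b.shape)
E
```

```text
clock: 5.05
position: [415.5, 38.3, 150.9]
clock 5.05 pos [415.5  38.3 150.9] yaw -5.06 tilt [-0.0009 -0.0031] F [ 0.  -0.8 -0.9] tq [ 0.04 -0.01  0.02] g 33.2
shift cm [-0.05 -0.06  0.09] J [-0.18 -0.28  2.18 -0.    1.24  1.48] roll -0.001
[[272.74222609 130.68799923]] [[311.53467962 224.29238068]]
(594, 440, 3) (440, 360, 3)
```

View pics/v4.png

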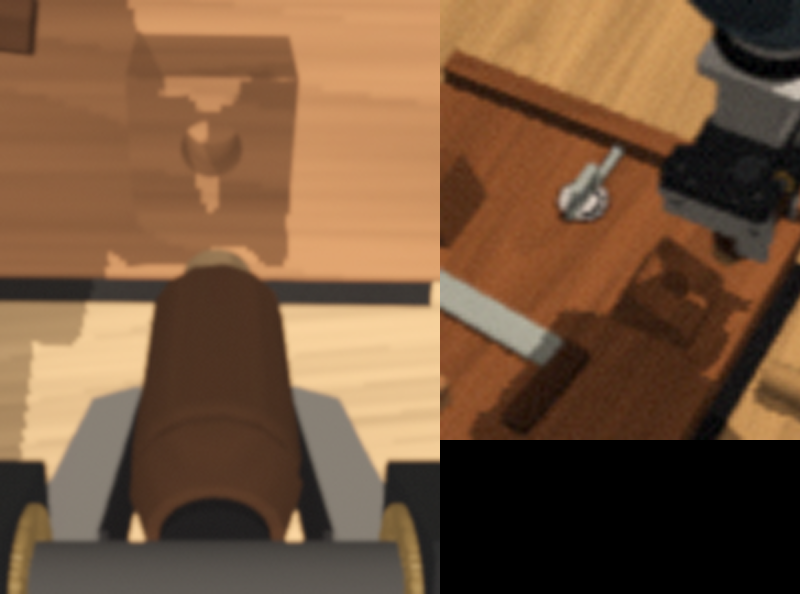

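```bash
cat > foot.py <<'E'
from h import *
from scipy.optimize import least_squares
def fit(d,T,obs,prior):
    ex=T[:3,0]*[1,1,0];G=T[:3,3]+[0,0,19]
    def pts(q):
        t=np.radians(q[0]);u=-ex*np.sin(t)+np.array([0,0,np.cos(t)]);p=ex*np.cos(t)+np.array([0,0,np.sin(t)])
        S=G+ex*q[2]-q[1]*u
        return S,u,p
    def res(q):
        S,u,p=pts(q);v=proj(d,[S+17*p,S+54*u+17*p,S-22*u+10*p])[:,1]
        return np.r_[v-obs,(q[1]-prior[1])/3,(q[2]-prior[2])/2]
    r=least_squares(res,prior);return r.x,res(r.x),pts(r.x)
E
python3 - <<'E'
from foot import *
d=load("wr4");T=pose(observe())
for obs in([179.5,248.6,173.2],[179.5,250,172.5],[180.5,247,174]):
    x,r,(S,u,p)=fit(d,T,obs,[22,38,1]);print(np.round(x,1),np.round(r,1),"S",np.round(S,1),"tip",np.round(S-22*u,1))
print("hole",onz(d,(180+212/2.2,60+148.5/2.2),59), "T",T[:3,3])
# block face corners: near edge etc
for p in((212,121),(212,176),(181,148),(242,148)): print(np.round(onz(d,(180+p[0]/2.2,60+p[1]/2.2),59),1))
E
```

```text
[22.9 41.6  4.3] [ 1.8 -0.2 -1.2  1.2  1.7] S [436.1  36.1 131.5] tip [444.7  35.3 111.2]
[23.7 41.4  4.1] [ 1.7 -0.2 -1.1  1.1  1.5] S [436.4  36.  131.8] tip [445.2  35.2 111.7]
[21.9 41.9  4.3] [ 1.3 -0.1 -0.8  1.3  1.7] S [435.6  36.1 130.9] tip [443.8  35.4 110.5]
hole [480.08128146  33.08518754  59.        ] T [415.70974899  37.89232092 150.78002721]
[489.1  32.3  59. ]
[470.9  33.9  59. ]
[481.2  43.6  59. ]
[479.3  22.9  59. ]
```

```bash
python3 - <<'E'
from foot import *
d=load("wr4");T=pose(observe())
x,r,(S,u,p)=fit(d,T,[179.5,248.6,173.2],[22,38,1])
P=proj(d,[S,S+17*p,S-22*u+10*p,S+54*u+17*p,S+76*u]);print(np.round(P,1))
print("obs u: shoulder",180+218/2.2,"tip",180+220/2.2,"groove",180+213/2.2,"glide",180+214/2.2)
h=onz(d,(180+212/2.2,60+148.5/2.2),59);hx=T[:3,:3].T@(h-T[:3,3]);print("hole tool",hx,"tip tool",T[:3,:3].T@(S-22*u-T[:3,3]))
c=T[:3,:3].T@(-d["R"].T@d["t"]-T[:3,3]);print("cam tool",c, "axes\n",np.round(d["R"]@T[:3,:3],3))
E
```

```text
[[277.9 206.4]
 [277.9 181.3]
 [277.8 172. ]
 [278.2 248.4]
 [278.3 316.8]]
obs u: shoulder 279.09090909090907 tip 280.0 groove 276.8181818181818 glide 277.27272727272725
hole tool [64.61306109 -1.24792138 91.72770109] tip tool [29.10662282 -0.11362903 39.55362183]
cam tool [ 6.56096112e+01 -2.08070532e-02 -1.78693474e+02] axes
 [[ 0.     1.     0.001]
 [-0.973  0.001 -0.229]
 [-0.229 -0.001  0.973]]
```

```bash
python3 -m creep '[{"x":1.6,"y":-0.1,"z":1.5,"roll":0,"claw":2.8},{"x":3.2,"y":-0.2,"z":3,"roll":0,"claw":2.8},{"x":3.3,"y":-0.2,"z":4.4,"roll":0,"claw":2.8},{"x":3.3,"y":-0.2,"z":4.4,"roll":0,"claw":2.8},{"x":3.3,"y":-0.2,"z":4.4,"roll":0,"claw":2.8}]' 30 |head -2
python3 w.py 448.5 37 106 -5
python3 - <<'E'
from h import *
d=shot("wrist","wr5")
crop("wr5",200,100,360,270,3.5,"c5")
E
```

```text
clock: 5.65
position: [448.8, 36.0, 106.8]
clock 5.65 pos [448.8  36.  106.8] yaw -5.22 tilt [-0.0017 -0.0028] F [-0.5 -0.  -0.3] tq [ 0.03  0.02 -0.  ] g 33.6
shift cm [-0.04 -0.09  0.08] J [-0.17 -0.12  2.13 -0.    1.13  1.49] roll -0.004
```

View pics/c5.png

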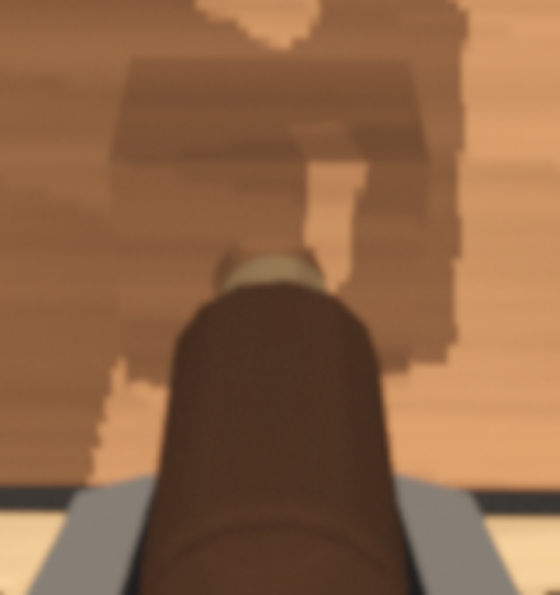

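```bash
python3 -m creep '[{"x":-0.06,"y":-0.08,"z":0.2,"roll":0,"claw":2.8},{"x":-0.05,"y":-0.08,"z":0.36,"roll":0,"claw":2.8},{"x":0.07,"y":-0.08,"z":0.6,"roll":0,"claw":2.8},{"x":0.12,"y":-0.08,"z":0.7,"roll":0,"claw":2.8}]' 30 
python3 w.py 448.5 37 106 -5
python3 - <<'E'
from h import *
d=shot("wrist","wr6")
crop("wr6",200,100,360,270,3.5,"c6")
E
```

```text
clock: 6.1
position: [450.4, 36.8, 100.3]
orientation: [0.001, 0.999, -0.045, -0.0]
ft_force: [-0.0, 0.1, -0.3]
gripper_width: 0.356
clock 6.10 pos [450.4  36.8 100.3] yaw -5.20 tilt [-0.0003 -0.003 ] F [-0.   0.1 -0.3] tq [ 0.06  0.04 -0.04] g 33.4
shift cm [-0.19  0.   -0.57] J [-0.17 -0.1   2.13 -0.    1.11  1.49] roll -0.004
```

```bash
python3 -m creep '[{"x":0.04,"y":0,"z":0.1,"roll":0,"claw":2.8},{"x":0.09,"y":0,"z":0.2,"roll":0,"claw":2.8},{"x":0.09,"y":0,"z":0.2,"roll":0,"claw":2.8}]' 30 | sed -n '2p;4p'
python3 -m creep '[{"x":0.04,"y":0,"z":0.1,"roll":0,"claw":2.8},{"x":0.09,"y":0,"z":0.2,"roll":0,"claw":2.8},{"x":0.09,"y":0,"z":0.2,"roll":0,"claw":2.8}]' 30 | sed -n '2p;4p'
python3 w.py 448.5 37 106 -5
python3 - <<'E'
from h import *
d=shot("wrist","wr7")
crop("wr7",200,100,360,270,3.5,"c7")
E
```

```text
position: [451.2, 36.8, 98.0]
ft_force: [0.3, -0.2, -0.2]
position: [452.1, 36.7, 96.2]
ft_force: [-1.8, 1.1, 2.3]
clock 6.75 pos [452.1  36.7  96.2] yaw -5.20 tilt [-0.0012 -0.0029] F [-1.8  1.1  2.3] tq [ 0.08  0.29 -0.01] g 33.2
shift cm [-0.36  0.   -0.98] J [-0.17 -0.09  2.13 -0.    1.1   1.5 ] roll -0.003
```

View pics/c7.png

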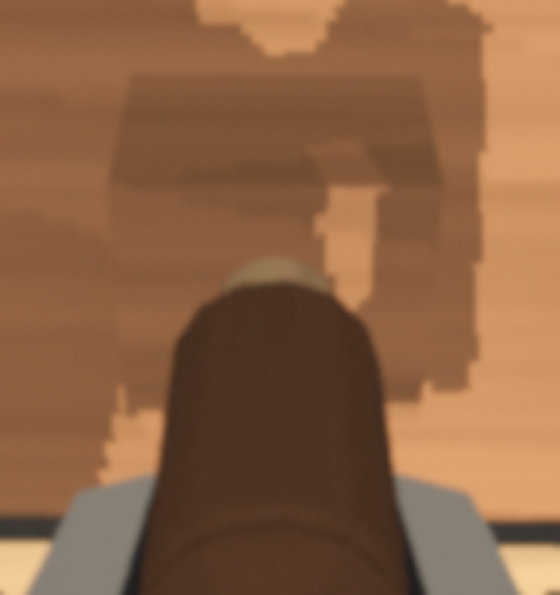

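```bash
python3 - <<'E'
from foot import *
T=pose(observe());d=load("wr7")
ex=T[:3,0]*[1,1,0];ey=-T[:3,1]*[1,1,0]
c,s=np.cos(np.radians(25)),np.sin(np.radians(25))
for nm,uv in(("wr7",(200+276/3.5,100+185/3.5)),("wr5",(200+270/3.5,100+160/3.5)),("wr4",(180+213/2.2,60+77/2.2))):
    e=onz(load(nm),uv,59+25*s); print(nm,"edge",np.round(e,1),"hole",np.round(e-25*c*ex-[0,0,25*s],1))
x,r,(S,u,p)=fit(d,T,[100+283/3.5,100+520/3.5,100+257/3.5],[23,38,1])
tip=S-22*u;print(x,r,"tip",tip)
print("yaw stool/hole?")
for nm in("wr7","wr4"):
    H=onz(load("wr4"),(180+212/2.2,60+148.5/2.2),59)
    uh=-ex*s+np.array([0,0,c]);ph=ex*c+np.array([0,0,s])
    print("tip rel hole: along u %.1f perp %.1f y %.1f"%((tip-H)@uh,(tip-H)@ph,(tip-H)@ey))
E
```

```text
wr7 edge [502.6  31.1  69.6] hole [480.1  33.1  59. ]
wr5 edge [502.9  31.   69.6] hole [480.3  33.1  59. ]
wr4 edge [502.4  30.7  69.6] hole [479.8  32.8  59. ]
[22.63073135 41.94775396  4.19512703] [ 1.03446071 -0.02138417 -0.62583713  1.31591799  1.59756352] tip [480.78697949  34.06702094  56.13927965]
yaw stool/hole?
tip rel hole: along u -2.9 perp -0.7 y 1.0
tip rel hole: along u -2.9 perp -0.7 y 1.0
```

```bash
python3 -m creep '[{"x":0.04,"y":-0.03,"z":0.1,"roll":0,"claw":2.8},{"x":0.09,"y":-0.03,"z":0.2,"roll":0,"claw":2.8},{"x":0.13,"y":-0.03,"z":0.3,"roll":0,"claw":2.8},{"x":0.13,"y":-0.03,"z":0.3,"roll":0,"claw":2.8}]' 30 | sed -n '2p;4p'
python3 w.py 448.5 37 106 -5
python3 -m creep '[{"x":0.04,"y":-0.0,"z":0.1,"roll":0,"claw":2.8},{"x":0.09,"y":-0.0,"z":0.2,"roll":0,"claw":2.8},{"x":0.09,"y":-0.0,"z":0.2,"roll":0,"claw":2.8}]' 30 | sed -n '2p;4p'
python3 w.py 448.5 37 106 -5
```

```text
position: [453.1, 36.9, 92.6]
ft_force: [-0.7, 0.5, -1.2]
clock 7.20 pos [453.1  36.9  92.6] yaw -5.20 tilt [-0.0019 -0.0027] F [-0.7  0.5 -1.2] tq [0.05 0.2  0.  ] g 33.3
shift cm [-0.46  0.04 -1.34] J [-0.17 -0.08  2.13 -0.    1.1   1.5 ] roll -0.003
position: [453.9, 36.8, 90.4]
ft_force: [-0.6, -0.1, -1.4]
clock 7.50 pos [453.9  36.8  90.4] yaw -5.20 tilt [-0.0021 -0.0027] F [-0.6 -0.1 -1.4] tq [0.07 0.21 0.06] g 33.5
shift cm [-0.55  0.04 -1.56] J [-0.17 -0.08  2.13 -0.    1.09  1.5 ] roll -0.003
```

```bash
python3 -m creep '[{"x":0.08,"y":0,"z":0.18,"roll":0,"claw":2.8},{"x":0.17,"y":0,"z":0.36,"roll":0,"claw":2.8},{"x":0.25,"y":0,"z":0.54,"roll":0,"claw":2.8},{"x":0.25,"y":0,"z":0.54,"roll":0,"claw":2.8}]' 30 | sed -n '2p;4p'
python3 w.py 448.5 37 106 -5
python3 -m creep '[{"x":0.08,"y":0,"z":0.18,"roll":0,"claw":2.8},{"x":0.17,"y":0,"z":0.36,"roll":0,"claw":2.8},{"x":0.17,"y":0,"z":0.36,"roll":0,"claw":2.8}]' 30 | sed -n '2p;4p'
python3 w.py 448.5 37 106 -5
```

```text
position: [456.2, 36.6, 84.5]
ft_force: [-0.1, 0.1, -2.8]
clock 7.90 pos [456.2  36.6  84.5] yaw -5.20 tilt [-0.0028 -0.0026] F [-0.1  0.1 -2.8] tq [-0.01  0.3  -0.03] g 33.2
shift cm [-0.77  0.04 -2.15] J [-0.17 -0.06  2.12 -0.    1.08  1.5 ] roll -0.004
position: [457.7, 36.5, 80.9]
ft_force: [-4.3, -0.5, 2.5]
clock 8.20 pos [457.7  36.5  80.9] yaw -5.19 tilt [-0.0036 -0.0026] F [-4.3 -0.5  2.5] tq [0.08 0.72 0.02] g 33.8
shift cm [-0.93  0.04 -2.51] J [-0.17 -0.05  2.12 -0.    1.07  1.5 ] roll -0.003
```

```bash
python3 -m creep '[{"x":0.05,"y":0,"z":0.15,"roll":0,"claw":2.8},{"x":0.11,"y":0,"z":0.3,"roll":0,"claw":2.8},{"x":0.11,"y":0,"z":0.3,"roll":0,"claw":2.8}]' 40 | sed -n '2p;4p'
python3 -m creep '[{"x":0.07,"y":0,"z":0.15,"roll":0,"claw":2.8},{"x":0.12,"y":0,"z":0.3,"roll":0,"claw":2.8},{"x":0.12,"y":0,"z":0.3,"roll":0,"claw":2.8}]' 40 | sed -n '2p;4p'
python3 w.py 448.5 37 106 -5
```

```text
position: [458.5, 36.4, 78.7]
ft_force: [-8.5, -0.3, 10.0]
position: [459.1, 36.3, 77.7]
ft_force: [-14.6, 0.9, 20.8]
clock 8.80 pos [459.1  36.3  77.7] yaw -5.14 tilt [-0.0088 -0.0028] F [-14.6   0.9  20.8] tq [ 0.16  2.56 -0.08] g 33.2
shift cm [-1.09  0.03 -2.82] J [-0.17 -0.04  2.12 -0.    1.07  1.5 ] roll -0.002
```

```bash
python3 - <<'E'
from foot import *
d=shot("wrist","wr8");s=shot("side","s8");t=shot("top","t8")
print(proj(s,[480,33,59]),proj(t,[480,33,59]))
crop("wr8",200,100,360,270,3,"c8");crop("s8",255,205,325,275,7,"c8s")
a=cv2.imread("pics/c8.png")[:,:300+10];a=cv2.imread("pics/c8.png");b=cv2.imread("pics/c8s.png")
b=cv2.resize(b,(320,320));b=cv2.copyMakeBorder(b,0,a.shape[0]-320,0,0,cv2.BORDER_CONSTANT);cv2.imwrite("pics/v8.png",np.hstack([a,b]))
E
```

```text
[[288.6053269  240.54196916]] [[247.54802916 219.84358885]]
```

View pics/v8.png

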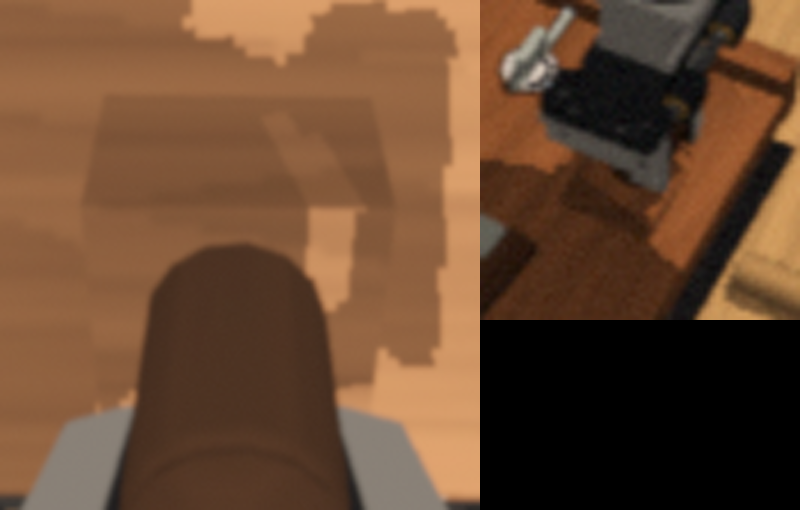

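```bash
python3 - <<'E'
from foot import *
T=pose(observe());d=load("wr8");ex=T[:3,0]*[1,1,0]
c,s=np.cos(np.radians(25)),np.sin(np.radians(25));H=np.array([480.1,33.1,59]);u=-ex*s+np.array([0,0,c]);p=ex*c+np.array([0,0,s])
print("edge",proj(d,[H+25*p]),"obs",100+207/3)
for g in(0,2,4,6): print(g,np.round(proj(d,[H+17*p+g*u,H+17*p+(54+g)*u])[:,1],1))
print("obs",100+243/3,100+447/3)
G=T[:3,3]+[0,0,19];print("G rel H along u",(G-H)@u,"perp",(G-H)@p)
E
```

```text
edge [[279.54445244 168.72515647]] obs 169.0
0 [181.3 253.2]
2 [183.3 256.6]
4 [185.5 260.1]
6 [187.6 263.7]
obs 181.0 249.0
G rel H along u 43.13917953942536 perp -3.250318344294697
```

```bash
python3 -m creep '[{"x":0.05,"y":0,"z":0.15,"roll":0,"claw":2.8},{"x":0.1,"y":0,"z":0.3,"roll":0,"claw":2.8},{"x":0.15,"y":0,"z":0.45,"roll":0,"claw":2.8},{"x":0.15,"y":0,"z":0.45,"roll":0,"claw":2.8}]' 60 | sed -n '2p;4p'
python3 -m creep '[{"x":-0.1,"y":0,"z":0.3,"roll":0,"claw":2.8},{"x":0.1,"y":0,"z":0.4,"roll":0,"claw":2.8},{"x":0.2,"y":0,"z":0.5,"roll":0,"claw":2.8},{"x":0.1,"y":0,"z":0.5,"roll":0,"claw":2.8}]' 60 | sed -n '2p;4p'
python3 w.py 448.5 37 106 -5
python3 - <<'E'
from foot import *
d=shot("wrist","wr9");crop("wr9",200,100,360,270,3,"c9")
T=pose(observe());ex=T[:3,0]*[1,1,0]
c,s=np.cos(np.radians(25)),np.sin(np.radians(25));H=np.array([480.1,33.1,59]);u=-ex*s+np.array([0,0,c]);p=ex*c+np.array([0,0,s])
G=T[:3,3]+[0,0,19];print("G rel H along u",(G-H)@u,"perp",(G-H)@p, proj(d,[H+25*p,H+17*p]))
E
```

```text
position: [459.5, 36.2, 76.7]
ft_force: [-24.6, 1.0, 34.7]
position: [459.3, 36.2, 76.6]
ft_force: [-28.4, 1.7, 44.1]
clock 9.75 pos [459.3  36.2  76.6] yaw -5.01 tilt [-0.0222 -0.0033] F [-28.4   1.7  44.1] tq [ 0.21  4.57 -0.01] g 32.8
shift cm [-1.15  0.03 -2.91] J [-0.16 -0.02  2.11 -0.01  1.08  1.5 ] roll -0.0
G rel H along u 42.0426683921448 perp -3.493151495968125 [[279.52848888 169.41446391]
 [279.46939498 181.9187025 ]]
```

```bash
python3 -m creep '[{"x":0,"y":0,"z":0,"roll":0,"claw":2.8},{"x":0,"y":0,"z":0,"roll":0,"claw":4},{"x":0,"y":0,"z":0,"roll":0,"claw":5.4},{"x":0,"y":0,"z":0,"roll":0,"claw":5.4}]' 30 | sed -n '2p;4,5p'
python3 w.py 448.5 37 106 -5
python3 -m creep '[{"x":0,"y":0,"z":-3,"roll":0,"claw":5.4},{"x":0,"y":0,"z":-7,"roll":0,"claw":5.4},{"x":-1,"y":0,"z":-11,"roll":0,"claw":5.4},{"x":-4,"y":0,"z":-14,"roll":0,"claw":5.4},{"x":-6,"y":0,"z":-14,"roll":0,"claw":5.4}]' 30 | sed -n '2p;4,5p'
python3 w.py 448.5 37 106 -5
python3 - <<'E'
from foot import *
d=shot("wrist","wr10");s=shot("side","s10");H=np.array([480.1,33.1,59])
print(proj(d,[H]),proj(s,[H]))
x,y=proj(d,[H])[0].astype(int);crop("wr10",x-70,max(y-60,0),x+70,y+100,3,"c10")
crop("s10",250,195,330,275,6,"c10s")
a=cv2.imread("pics/c10.png");b=cv2.imread("pics/c10s.png")[:480,:360]
b=cv2.resize(b,(360,a.shape[0])) if 0 else cv2.copyMakeBorder(b,0,max(0,a.shape[0]-b.shape[0]),0,0,cv2.BORDER_CONSTANT)[:a.shape[0]]
cv2.imwrite("pics/v10.png",np.hstack([a,b]));print(a.shape,b.shape)
E
```

```text
position: [460.1, 36.2, 76.9]
ft_force: [-0.1, -0.7, 0.3]
gripper_width: 0.553
clock 10.20 pos [460.1  36.2  76.9] yaw -5.01 tilt [-0.0202 -0.0033] F [-0.1 -0.7  0.3] tq [0.03 0.   0.01] g 52.0
shift cm [-1.22  0.03 -2.89] J [-0.16 -0.02  2.11 -0.01  1.08  1.5 ] roll -0.0
position: [405.3, 41.6, 223.1]
ft_force: [0.2, 0.0, -0.6]
gripper_width: 0.569
clock 10.70 pos [405.3  41.6 223.1] yaw -5.00 tilt [-0.0107 -0.0047] F [ 0.2  0.  -0.6] tq [ 0.04  0.02 -0.03] g 53.5
shift cm [ 4.47  0.02 11.66] J [-0.17 -0.38  2.12 -0.01  1.41  1.49] roll -0.0
[[278.62318116 114.01153317]] [[288.55819035 240.55863402]]
(480, 420, 3) (480, 360, 3)
```

View pics/v10.png

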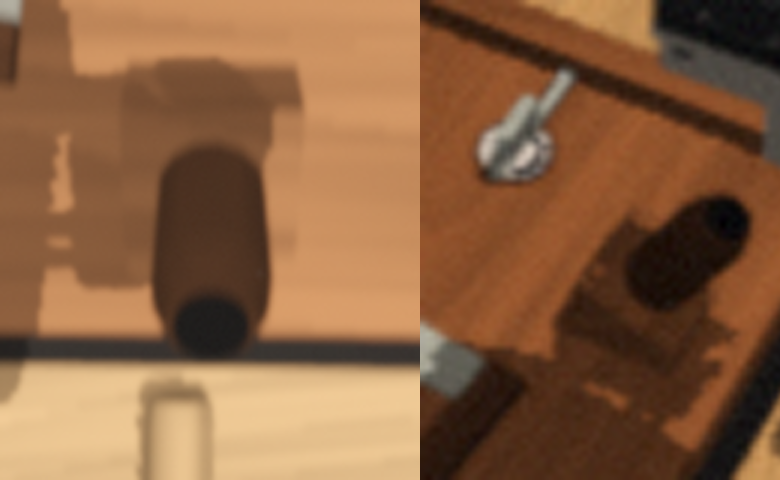

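```bash
python3 -m creep '[{"x":1,"y":-4,"z":0,"roll":0,"claw":5.4},{"x":2,"y":-8,"z":0,"roll":0,"claw":5.4},{"x":2.6,"y":-9.7,"z":0,"roll":0,"claw":5.4},{"x":2.6,"y":-9.7,"z":0,"roll":0,"claw":5.4},{"x":2.6,"y":-9.7,"z":0,"roll":0,"claw":5.4}]' 30 | sed -n '2p'
python3 w.py 440 136 223 -5
python3 - <<'E'
from foot import *
d=shot("wrist","wr11");T=pose(observe());ex=T[:3,0]*[1,1,0];ey=-T[:3,1]*[1,1,0]
c,s=np.cos(np.radians(25)),np.sin(np.radians(25));H=np.array([480.1,33.1,59]);u=-ex*s+np.array([0,0,c])
P=proj(d,[H+76*u,H+200*ey+76*u]);print(P)
g=cv2.cvtColor(d["px"],cv2.COLOR_RGB2GRAY)
for q in P:
    x,y=q.astype(int);x0,y0=max(x-45,0),max(y-45,0);w=g[y0:y+45,x0:x+45]
    for th in(30,38,46):
        n,l,st,ce=cv2.connectedComponentsWithStats((w<th).astype(np.uint8));i=1+np.argmax(st[1:,4]) if n>1 else 0
        print(th,st[i],np.round(ce[i]+[x0,y0],1),np.round(onz(d,ce[i]+[x0,y0],128),1))
cv2.imwrite("pics/wr11b.png",cv2.resize(d["px"][:,:,::-1],(800,600)))
E
```

```text
position: [437.3, 136.3, 217.4]
clock 11.30 pos [437.3 136.3 217.4] yaw -4.97 tilt [-0.0184 -0.0041] F [-1.1 -0.3 -0.4] tq [ 0.04  0.02 -0.05] g 54.1
shift cm [ 0.26  0.01 -0.57] J [ 0.06 -0.22  2.01 -0.    1.38  1.71] roll 0.001
[[405.1892177  185.78352314]
 [145.6495069  186.05752854]]
30 [   0    0   90   90 8100] [404.5 184.5] [449.2  36.5 128. ]
38 [36 44  1  1  1] [396. 184.] [450.2  43.1 128. ]
46 [30 41 21 12 68] [398.3 184.8] [449.4  41.3 128. ]
30 [50 33  3  3  3] [151. 175.] [473.7 229.5 128. ]
38 [ 33  31  25  20 381] [145.  181.4] [469.3 234.9 128. ]
46 [ 32  30  27  21 446] [144.8 181.1] [469.5 235.1 128. ]
```

View pics/wr11b.png

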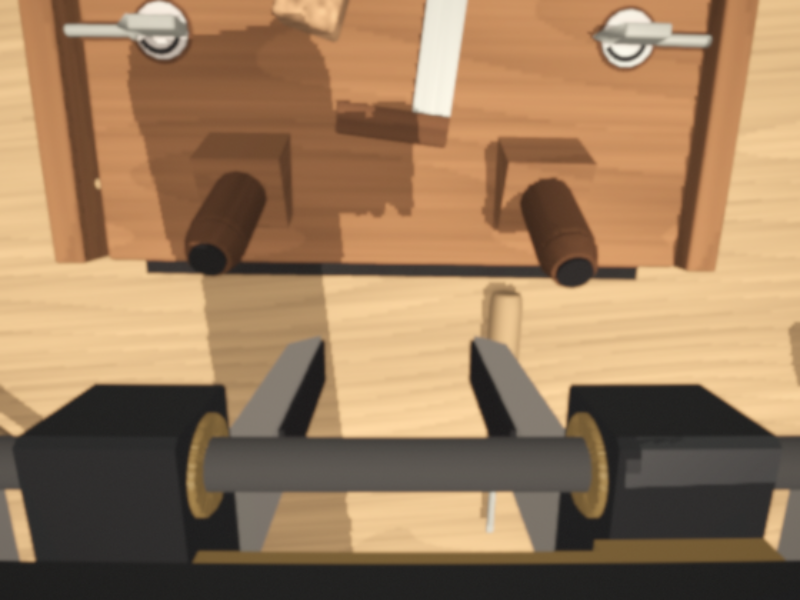

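```bash
cat > chk.py <<'E'
from foot import *
def glide(d,q,r=30):
    x,y=np.array(q).astype(int);x0,y0=max(x-r,0),max(y-r,0);w=d["px"][y0:y+r,x0:x+r].astype(int)
    m=((w[:,:,0]-w[:,:,2]<16)&(w.max(2)<75)).astype(np.uint8)
    n,l,st,ce=cv2.connectedComponentsWithStats(m);i=1+np.argmax(st[1:,4])
    ct=max(cv2.findContours((l==i).astype(np.uint8),cv2.RETR_EXTERNAL,cv2.CHAIN_APPROX_NONE)[0],key=len)
    e=cv2.fitEllipse(cv2.convexHull(ct));return np.array(e[0])+[x0,y0],e[1],st[i]
E
python3 - <<'E'
from chk import *
d=load("wr11");T=pose(observe());ex=T[:3,0]*[1,1,0];ey=-T[:3,1]*[1,1,0]
for q in((208*.7,259*.7),(574*.7,271*.7)): print(glide(d,q))
c,s=np.cos(np.radians(25)),np.sin(np.radians(25));H=np.array([480.1,33.1,59])
def gl(th,g,H): 
    t=np.radians(th);u=-ex*np.sin(t)+np.array([0,0,np.cos(t)]);return H+(76+g)*u
for yaw in(-5.6,-5.1,-4.6):
    e2=np.array([-np.sin(np.radians(yaw)),np.cos(np.radians(yaw)),0]);print(yaw,np.round(proj(d,[gl(25,0,H),gl(25,0,H+200*e2)]),1))
print(np.round(proj(d,[gl(25,3,H),gl(28,0,H)]),1))
for n in ("top","side"):
    d=shot(n,n+"11");P=proj(d,[gl(25,0,H),gl(25,0,H+200*ey)]);print(n,np.round(P,1),np.round(proj(d,[gl(25,3,H),gl(28,0,H)]),1))
    for q in P: 
        try: print(glide(d,q,14))
        except Exception as e: print(e)
E
```

```text
(array([136.35242653, 183.27990341]), (22.781099319458008, 43.722129821777344), array([  0,  20,  43,  21, 519], dtype=int32))
(array([401.98186111, 190.11065483]), (17.20639991760254, 24.467920303344727), array([ 19,  22,  24,  19, 336], dtype=int32))
-5.6 [[405.2 185.8]
 [145.4 183.5]]
-5.1 [[405.2 185.8]
 [145.6 185.7]]
-4.6 [[405.2 185.8]
 [145.8 187.9]]
[[406.3 188.1]
 [404.  189.9]]
top [[244.2 230.1]
 [147.2 223.2]] [[244.1 230.6]
 [244.1 232. ]]
(array([242.88869381, 233.26268196]), (8.246460914611816, 8.561795234680176), array([ 9, 13,  9,  9, 61], dtype=int32))
(array([150.43356705, 234.86713219]), (3.754344940185547, 22.60917854309082), array([ 9, 24, 19,  4, 46], dtype=int32))
side [[299.5 229.5]
 [263.2 289.1]] [[299.9 229. ]
 [300.7 230.4]]
(array([292.94250011, 227.13516808]), (20.073711395263672, 36.58324432373047), array([  0,   0,  19,  28, 298], dtype=int32))
(array([261.96798801, 289.62656593]), (7.002708435058594, 7.903459072113037), array([10, 11,  7,  8, 48], dtype=int32))
```

```bash
python3 - <<'E'
from chk import *
d=load("wr11");T=pose(observe());ex=T[:3,0]*[1,1,0];ey=-T[:3,1]*[1,1,0];z=np.array([0,0,1.])
H=np.array([480.1,33.1,59])
def f(th,g,H):
    t=np.radians(th);u=-ex*np.sin(t)+z*np.cos(t);p=ex*np.cos(t)+z*np.sin(t)
    a=np.linspace(0,2*np.pi,73)[:,None];S=H+g*u
    ring=proj(d,S+17*(np.cos(a)*p+np.sin(a)*ey));i=ring[:,1].argmin()
    G=proj(d,[S+76*u])[0];return np.round(np.r_[G,ring[i],G-ring[i]],1)
for th in(22,25,28,31): print(th,f(th,0,H),f(th,0,H+200*ey))
print("g3",f(25,3,H))
I=d["px"];L=I[90:215,110:215,::-1];R=I[90:215,335:440,::-1]
cv2.imwrite("pics/v11.png",np.hstack([cv2.resize(i,(399,475),interpolation=cv2.INTER_CUBIC) for i in(L,R)]))
E
```

```text
22 [406.3 181.5 385.4 121.5  20.9  60. ] [144.4 181.5 165.6 121.3 -21.1  60.2]
25 [405.2 185.8 385.7 121.9  19.5  63.9] [145.6 185.8 165.3 121.7 -19.7  64.1]
28 [403.9 189.9 385.9 122.3  18.1  67.5] [146.8 189.9 165.1 122.2 -18.3  67.7]
31 [402.7 193.7 386.1 122.8  16.6  70.9] [148.1 193.8 164.8 122.7 -16.7  71.1]
g3 [406.3 188.1 386.5 123.3  19.8  64.7]
```

View pics/v11.png

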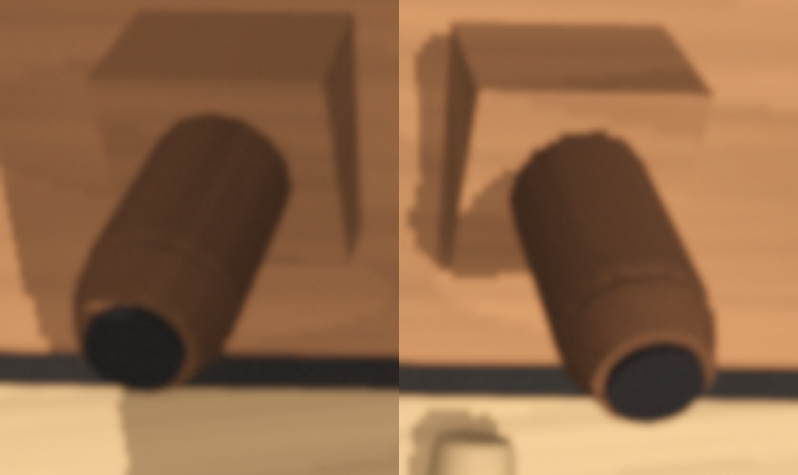

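```bash
python3 w.py 459.5 36.2 160 -5
python3 -m creep '[{"x":1,"y":3.5,"z":1,"roll":0,"claw":5.6},{"x":2,"y":7,"z":2,"roll":0,"claw":5.6},{"x":3,"y":9.7,"z":4,"roll":0,"claw":5.6},{"x":3,"y":9.7,"z":5.5,"roll":0,"claw":5.6},{"x":3,"y":9.7,"z":5.5,"roll":0,"claw":5.6}]' 20 | sed -n '2p'
python3 w.py 459.5 36.2 78 -5
```

```text
clock 11.45 pos [437.2 135.6 217.9] yaw -5.08 tilt [-0.0171 -0.0038] F [ 0.8 -0.   0.2] tq [ 0.04 -0.01  0.06] g 53.9
shift cm [3.19 9.67 5.79] J [ 0.05 -0.22  2.01 -0.    1.38  1.71] roll -0.001
position: [455.9, 34.9, 160.9]
clock 11.95 pos [455.9  34.9 160.9] yaw -5.25 tilt [-0.0214 -0.003 ] F [0.6 0.8 1. ] tq [ 0.01  0.03 -0.04] g 55.8
shift cm [ 0.52 -0.2   8.28] J [-0.17 -0.16  2.06 -0.01  1.26  1.5 ] roll -0.004
```

```bash
python3 -m creep '[{"x":0.5,"y":-0.2,"z":2,"roll":0,"claw":5.6},{"x":0.5,"y":-0.2,"z":5,"roll":0,"claw":5.6},{"x":0.5,"y":-0.2,"z":7.5,"roll":0,"claw":5.6},{"x":0.5,"y":-0.2,"z":8.3,"roll":0,"claw":5.6},{"x":0.5,"y":-0.2,"z":8.3,"roll":0,"claw":5.6}]' 20 | sed -n '2p;4p'
python3 -m creep '[{"x":0,"y":0,"z":0,"roll":0,"claw":4},{"x":0,"y":0,"z":0,"roll":0,"claw":3},{"x":0,"y":0,"z":0,"roll":0,"claw":2.8},{"x":0,"y":0,"z":0,"roll":0,"claw":2.8}]' 20 | sed -n '2p;4,5p'
python3 w.py 459.5 36.2 78 -5
```

```text
position: [458.8, 36.3, 77.6]
ft_force: [0.3, 0.8, 0.3]
position: [459.7, 36.2, 78.7]
ft_force: [-1.0, 0.6, 3.3]
gripper_width: 0.357
clock 12.85 pos [459.7  36.2  78.7] yaw -5.25 tilt [-0.0207 -0.0032] F [-1.   0.6  3.3] tq [ 0.05  0.05 -0.05] g 33.5
shift cm [-0.02  0.    0.07] J [-0.16 -0.03  2.11 -0.01  1.08  1.5 ] roll -0.004
```

Straighten first (uphill, slightly up), then press axially.

```bash
python3 -m creep '[{"x":0.12,"y":0,"z":-0.06,"roll":0,"claw":2.8},{"x":0.25,"y":0,"z":-0.12,"roll":0,"claw":2.8},{"x":0.35,"y":0,"z":-0.15,"roll":0,"claw":2.8},{"x":0.35,"y":0,"z":-0.15,"roll":0,"claw":2.8}]' 25 | sed -n '2p;4p'
python3 w.py 459.5 36.2 78 -5
python3 -m creep '[{"x":0.1,"y":0,"z":0.1,"roll":0,"claw":2.8},{"x":0.16,"y":0,"z":0.2,"roll":0,"claw":2.8},{"x":0.2,"y":0,"z":0.3,"roll":0,"claw":2.8},{"x":0.2,"y":0,"z":0.3,"roll":0,"claw":2.8}]' 40 | sed -n '2p;4p'
python3 w.py 459.5 36.2 78 -5
```

```text
position: [460.9, 36.1, 79.1]
ft_force: [-5.6, -1.1, 0.6]
clock 13.25 pos [460.9  36.1  79.1] yaw -5.23 tilt [-0.027  -0.0027] F [-5.6 -1.1  0.6] tq [0.01 1.46 0.  ] g 33.4
shift cm [-0.14  0.01  0.11] J [-0.16 -0.02  2.1  -0.01  1.09  1.5 ] roll -0.004
position: [462.1, 35.9, 78.7]
ft_force: [-14.3, 0.3, 23.9]
clock 13.65 pos [462.1  35.9  78.7] yaw -5.20 tilt [-0.0322 -0.0028] F [-14.3   0.3  23.9] tq [ 0.17  3.27 -0.01] g 33.4
shift cm [-0.26 -0.    0.08] J [-0.16 -0.01  2.09 -0.01  1.09  1.5 ] roll -0.003
```

```bash
python3 -m creep '[{"x":0.12,"y":0,"z":0.2,"roll":0,"claw":2.8},{"x":0.2,"y":0,"z":0.4,"roll":0,"claw":2.8},{"x":0.3,"y":0,"z":0.6,"roll":0,"claw":2.8},{"x":0.3,"y":0,"z":0.6,"roll":0,"claw":2.8}]' 60 | sed -n '2p;4p'
python3 w.py 459.5 36.2 78 -5
python3 - <<'E'
from foot import *
d=shot("wrist","wr12");T=pose(observe());ex=T[:3,0]*[1,1,0];ex/=np.linalg.norm(ex)
c,s=np.cos(np.radians(25)),np.sin(np.radians(25));H=np.array([480.1,33.1,59]);u=-ex*s+np.array([0,0,c]);p=ex*c+np.array([0,0,s])
print("pred edge,shoulder,groove",proj(d,[H+25*p,H+17*p,H+17*p+54*u]))
G=T[:3,3]-19*T[:3,2];print("G along",(G-H)@u,"perp",(G-H)@p)
g=cv2.cvtColor(d["px"],cv2.COLOR_RGB2GRAY).astype(int);print(g[150:275:1,279].tolist())
g=cv2.cvtColor(load("wr8")["px"],cv2.COLOR_RGB2GRAY).astype(int);print(g[150:275:1,279].tolist())
E
```

```text
position: [463.2, 35.7, 78.6]
ft_force: [-30.3, 2.2, 53.3]
clock 14.05 pos [463.2  35.7  78.6] yaw -5.13 tilt [-0.0432 -0.0027] F [-30.3   2.2  53.3] tq [ 0.5   6.54 -0.08] g 33.4
shift cm [-0.37 -0.01  0.07] J [-0.16 -0.    2.08 -0.01  1.1   1.5 ] roll -0.002
pred edge,shoulder,groove [[279.19378483 176.01645145]
 [279.13164123 188.03569851]
 [280.19342931 264.43932202]]
G along 41.85546447461584 perp 1.5757294002734676
[92, 92, 93, 92, 94, 95, 97, 97, 97, 96, 96, 96, 95, 94, 95, 94, 91, 90, 88, 87, 87, 87, 87, 88, 88, 90, 94, 97, 97, 97, 97, 96, 96, 96, 97, 101, 103, 101, 93, 79, 65, 60, 60, 58, 59, 59, 59, 59, 59, 59, 59, 59, 59, 59, 59, 58, 59, 60, 59, 59, 59, 59, 59, 60, 59, 59, 59, 59, 59, 59, 59, 59, 60, 58, 60, 59, 60, 60, 60, 59, 59, 59, 60, 59, 60, 60, 60, 60, 59, 61, 60, 59, 61, 60, 61, 60, 60, 60, 60, 61, 60, 60, 60, 60, 61, 60, 60, 59, 60, 60, 60, 60, 60, 60, 60, 61, 61, 62, 64, 65, 66, 66, 64, 62, 59]
[95, 96, 96, 96, 95, 95, 94, 95, 93, 93, 90, 88, 87, 86, 86, 86, 88, 89, 91, 95, 97, 98, 97, 97, 97, 96, 95, 97, 100, 98, 90, 75, 62, 57, 55, 55, 56, 56, 56, 56, 55, 56, 55, 56, 56, 56, 55, 55, 56, 55, 57, 57, 57, 57, 57, 57, 58, 57, 57, 57, 57, 57, 56, 57, 57, 57, 57, 58, 57, 57, 57, 57, 57, 57, 57, 57, 56, 57, 57, 57, 57, 58, 57, 57, 57, 56, 57, 57, 57, 57, 57, 58, 58, 60, 62, 62, 64, 62, 59, 57, 57, 58, 60, 60, 62, 62, 61, 62, 62, 62, 63, 63, 63, 65, 63, 65, 64, 64, 64, 64, 64, 63, 63, 63, 63]
```

```bash
python3 - <<'E'
from foot import *
from scipy.optimize import brentq
T=pose(observe());yw=np.radians(-5.2);ex=np.array([np.cos(yw),np.sin(yw),0]);ey=np.array([-np.sin(yw),np.cos(yw),0]);z=np.array([0,0,1.])
H=np.array([480.1,33.1,59])
def ringtop(d,C,u,p,r):
    a=np.linspace(0,2*np.pi,181)[:,None];return proj(d,C+r*(np.cos(a)*p+np.sin(a)*ey))[:,1].min()
def rows(d,th,g,H,a=54):
    t=np.radians(th);u=-ex*np.sin(t)+z*np.cos(t);p=ex*np.cos(t)+z*np.sin(t);S=H+g*u
    return ringtop(d,S,u,p,17),ringtop(d,S+a*u,u,p,17),proj(d,[S+76*u])[0,1]
d=load("wr11")
print("left ref obs sh %.1f ridge %.1f gl %.1f"%(90+113/3.8,90+237/3.8,90+347/3.8))
for a in(52,54,56): print(a,np.round(rows(d,25,0,H+200*ey,a),1))
print("right obs sh %.1f ridge %.1f gl %.1f"%(90+131/3.8,90+270/3.8,90+382/3.8))
for th in(22,25,28,31): print(th,np.round(rows(d,th,0,H),1))
for nm,o in(("wr8",(181,246.5)),("wr12",(189,270.5)),("wr4",(179.5,248.6))):
    d=load(nm);print(nm,o)
    if nm!="wr4":
        for th in(19,22,25,28,31): print(th,np.round(rows(d,th,0,H),1))
E
```

```text
left ref obs sh 119.7 ridge 152.4 gl 181.3
52 [121.2 150.1 185.3]
54 [121.2 151.4 185.3]
56 [121.2 152.7 185.3]
right obs sh 124.5 ridge 161.1 gl 190.5
22 [121.5 148.3 181.5]
25 [121.9 152.  185.8]
28 [122.3 155.7 189.9]
31 [122.8 159.3 193.7]
wr8 (181, 246.5)
19 [179.6 240.3 309. ]
22 [180.4 246.8 315.7]
25 [181.3 253.2 321.6]
28 [182.2 259.2 327. ]
31 [183.3 265.  331.7]
wr12 (189, 270.5)
19 [186.2 252.1 320.8]
22 [187.1 258.4 326.9]
25 [188.  264.4 332.2]
28 [189.1 270.2 337. ]
31 [190.2 275.7 341.1]
wr4 (179.5, 248.6)
```

```bash
python3 -m creep '[{"x":-0.05,"y":0,"z":-0.1,"roll":0,"claw":2.8},{"x":-0.05,"y":0,"z":-0.1,"roll":0,"claw":3.6},{"x":-0.05,"y":0,"z":-0.1,"roll":0,"claw":5},{"x":-0.05,"y":0,"z":-0.1,"roll":0,"claw":5.6},{"x":-0.05,"y":0,"z":-0.1,"roll":0,"claw":5.6}]' 20 | sed -n '2p;4,5p'
python3 -m creep '[{"x":0,"y":0,"z":-3,"roll":0,"claw":5.6},{"x":0,"y":0,"z":-6.5,"roll":0,"claw":5.6},{"x":0,"y":0,"z":-8.5,"roll":0,"claw":4},{"x":0,"y":0,"z":-8.5,"roll":0,"claw":0},{"x":0,"y":0,"z":-8.5,"roll":0,"claw":0}]' 20 | sed -n '2p;4,5p'
python3 - <<'E'
from foot import *
d=shot("wrist","wr13")
E
python3 w.py 455 35.8 140 -5
```

```text
position: [462.4, 35.8, 79.0]
ft_force: [0.0, -0.1, 0.0]
gripper_width: 0.582
position: [465.8, 36.1, 163.1]
ft_force: [-0.1, -0.6, -0.8]
gripper_width: 0.378
clock 15.15 pos [465.2  36.2 162.2] yaw -5.14 tilt [-0.0463 -0.0021] F [-0.  -0.1  0.8] tq [ 0.09 -0.03 -0.03] g 31.4
shift cm [-0.91  0.12  2.27] J [-0.16 -0.12  2.02 -0.01  1.28  1.5 ] roll -0.002
```

```bash
python3 -m creep '[{"x":-0.5,"y":0.1,"z":0.5,"roll":0,"claw":0},{"x":-0.9,"y":0.1,"z":1,"roll":0,"claw":0},{"x":-0.9,"y":0.1,"z":1.6,"roll":0,"claw":0},{"x":-0.9,"y":0.1,"z":1.9,"roll":0,"claw":0},{"x":-0.9,"y":0.1,"z":1.9,"roll":0,"claw":0}]' 20 | sed -n '2p;4,5p'
python3 w.py 455 35.8 140 -5
python3 -m creep '[{"x":0,"y":0,"z":0.2,"roll":0,"claw":0},{"x":0,"y":0,"z":0.4,"roll":0,"claw":0},{"x":0,"y":0,"z":0.6,"roll":0,"claw":0},{"x":0,"y":0,"z":0.6,"roll":0,"claw":0}]' 20 | sed -n '2p;4,5p'
python3 w.py 455 35.8 133 -5
```

```text
position: [454.7, 36.0, 142.8]
ft_force: [-0.3, 0.1, 1.0]
gripper_width: 0.004
clock 15.65 pos [454.7  36.  142.8] yaw -5.14 tilt [-0.0477 -0.0019] F [-0.3  0.1  1. ] tq [-0.   -0.   -0.03] g 0.4
shift cm [0.04 0.02 0.28] J [-0.16 -0.12  2.06 -0.01  1.25  1.5 ] roll -0.002
position: [454.3, 36.0, 136.6]
ft_force: [0.3, 0.2, -0.5]
gripper_width: 0.004
clock 16.05 pos [454.3  36.  136.6] yaw -5.14 tilt [-0.0482 -0.0018] F [ 0.3  0.2 -0.5] tq [ 0.04 -0.   -0.03] g 0.4
shift cm [0.09 0.01 0.35] J [-0.16 -0.11  2.07 -0.01  1.23  1.5 ] roll -0.002
```

```bash
for i in 1 2; do python3 -m creep '[{"x":0.02,"y":0,"z":0.1,"roll":0,"claw":0},{"x":0.05,"y":0,"z":0.2,"roll":0,"claw":0},{"x":0.1,"y":0,"z":0.25,"roll":0,"claw":0}]' 20 | sed -n '2p;4p'; done
python3 w.py 455 35.8 133 -5
```

```text
position: [455.2, 35.9, 134.0]
ft_force: [0.1, 0.7, -0.0]
position: [456.5, 35.8, 132.0]
ft_force: [-1.1, 0.2, 5.5]
clock 16.65 pos [456.5  35.8 132. ] yaw -5.14 tilt [-0.0474 -0.002 ] F [-1.1  0.2  5.5] tq [0.05 0.23 0.01] g 0.5
shift cm [-0.15  0.01 -0.1 ] J [-0.16 -0.1   2.07 -0.01  1.22  1.5 ] roll -0.002
```

Contact on the uphill rim of the glide. Press along the hole axis.

```bash
for i in 1 2; do python3 -m creep '[{"x":0.08,"y":0,"z":0.12,"roll":0,"claw":0},{"x":0.13,"y":0,"z":0.22,"roll":0,"claw":0},{"x":0.13,"y":0,"z":0.22,"roll":0,"claw":0}]' 20 | sed -n '2p;4p'; done
python3 w.py 455 35.8 133 -5
```

```text
position: [459.0, 35.5, 131.9]
ft_force: [-2.6, 0.4, 10.7]
position: [459.7, 35.5, 131.7]
ft_force: [-9.0, 1.1, 16.1]
clock 17.25 pos [459.7  35.5 131.7] yaw -5.12 tilt [-0.048  -0.0022] F [-9.   1.1 16.1] tq [0.19 2.   0.  ] g 0.4
shift cm [-0.48  0.01 -0.1 ] J [-0.16 -0.09  2.06 -0.01  1.22  1.5 ] roll -0.002
```

```bash
python3 -m creep '[{"x":0.08,"y":0,"z":0.15,"roll":0,"claw":0},{"x":0.14,"y":0,"z":0.3,"roll":0,"claw":0},{"x":0.14,"y":0,"z":0.34,"roll":0,"claw":0},{"x":0.14,"y":0,"z":0.34,"roll":0,"claw":0}]' 20 | sed -n '2p;4p'
python3 -m creep '[{"x":0,"y":0,"z":0,"roll":0,"claw":0},{"x":0,"y":0,"z":-1,"roll":0,"claw":0},{"x":0,"y":0,"z":-5,"roll":0,"claw":0},{"x":-2,"y":-4,"z":-8.5,"roll":0,"claw":3},{"x":-2.2,"y":-8,"z":-8.5,"roll":0,"claw":5}]' 20 | sed -n '2p;4p'
python3 -m creep '[{"x":0,"y":-2,"z":0,"roll":0,"claw":5},{"x":0,"y":-2,"z":0,"roll":0,"claw":5},{"x":0,"y":-2,"z":0,"roll":0,"claw":5}]' 20 | sed -n '2p'
python3 - <<'E'
from chk import *
yw=np.radians(-5.2);ex=np.array([np.cos(yw),np.sin(yw),0]);ey=np.array([-np.sin(yw),np.cos(yw),0]);z=np.array([0,0,1.])
d=shot("wrist","wr14");H=np.array([480.1,33.1,59])
def gl(th,g,H):
    t=np.radians(th);return proj(d,[H+(76+g)*(-ex*np.sin(t)+z*np.cos(t))])[0]
for th in(22,25,28): print(th,np.round(gl(th,0,H),1),np.round(gl(th,0,H+200*ey),1))
q=gl(25,0,H);print(glide(d,q,24))
t=shot("top","t14");P=proj(t,[H+76*(-ex*np.sin(np.radians(25))+z*np.cos(np.radians(25)))])[0];print("top",P,glide(t,P,12))
s=shot("side","s14");P=proj(s,[H+76*(-ex*np.sin(np.radians(25))+z*np.cos(np.radians(25)))])[0];print("side",P)
L=d["px"][:,:,::-1]
a,b=gl(25,0,H+200*ey).astype(int),q.astype(int);print(a,b)
cr=lambda c:cv2.resize(L[max(c[1]-95,0):max(c[1]-95,0)+125,max(c[0]-60,0):max(c[0]-60,0)+105],(399,475),interpolation=cv2.INTER_CUBIC)
cv2.imwrite("pics/v14.png",np.hstack([cr(a),cr(b)]))
E
python3 w.py 440 136 223 -5
```

```text
position: [460.1, 35.5, 131.5]
ft_force: [-13.7, 1.5, 25.4]
position: [451.9, 117.4, 221.8]
ft_force: [0.8, 0.0, -0.2]
position: [453.5, 137.1, 221.4]
22 [405.6 197.2] [150.4 197.9]
25 [404.4 201.2] [151.5 201.9]
28 [403.2 204.9] [152.7 205.7]
(array([402.00695229, 200.52721596]), (16.468250274658203, 23.378488540649414), array([ 11,  15,  23,  18, 314], dtype=int32))
top [244.15474078 230.13161383] (array([243.01008415, 231.41908836]), (7.984358787536621, 8.487724304199219), array([ 7,  9,  9,  9, 59], dtype=int32))
side [299.46176804 229.49549452]
[151 201] [404 201]
clock 18.60 pos [453.5 136.3 221.1] yaw -5.37 tilt [-0.0455 -0.0022] F [-0.8 -0.2 -0.1] tq [ 0.03  0.02 -0.01] g 47.8
shift cm [-1.35  0.16 -0.13] J [ 0.05 -0.16  1.95  0.    1.4   1.72] roll -0.006
```

```bash
python3 - <<'E'
from chk import *
yw=np.radians(-5.2);ex=np.array([np.cos(yw),np.sin(yw),0]);ey=np.array([-np.sin(yw),np.cos(yw),0]);z=np.array([0,0,1.])
t=np.radians(25);u=-ex*np.sin(t)+z*np.cos(t);p=ex*np.cos(t)+z*np.sin(t);H=np.array([480.1,33.1,59])
for nm in("wr11","wr14"):
    d=load(nm);g=cv2.cvtColor(d["px"],cv2.COLOR_RGB2GRAY)
    for lab,h in(("R",H),("L",H+200*ey)):
        P=np.round(proj(d,[h+25*p,h+17*p,h+17*p+54*u,h+76*u]),1);c=int(round(P[1,0]))-(2 if lab=="R" else 0)
        print(nm,lab,P.tolist());r0=int(P[0,1])-6
        print(r0,g[r0:r0+26,c-1:c+2].mean(1).astype(int).tolist())
        q=P[3].astype(int);w=g[q[1]-25:q[1]+25,q[0]-25:q[0]+25]<(70 if lab=="R" else 46)
        if lab=="L":
            n,l,st,ce=cv2.connectedComponentsWithStats(w.astype(np.uint8));i=1+np.argmax(st[1:,4]);print("L glide",ce[i]+q-25,st[i])
        else: print("R glide",glide(d,P[3],24)[0])
E
```

```text
wr11 R [[387.4, 113.6], [385.7, 121.9], [402.2, 152.0], [405.1, 185.8]]
107 [104, 102, 101, 98, 95, 95, 104, 122, 137, 141, 141, 140, 142, 145, 149, 149, 143, 123, 92, 70, 64, 64, 64, 64, 64, 64]
R glide [401.98186111 190.11065483]
wr11 L [[163.6, 112.9], [165.3, 121.2], [148.5, 151.4], [145.4, 185.3]]
106 [84, 84, 84, 85, 87, 90, 94, 95, 97, 99, 100, 101, 96, 86, 70, 59, 57, 57, 56, 56, 56, 55, 55, 55, 54, 54]
L glide [144.78475336 181.12331839] [ 12  11  27  21 446]
wr14 R [[387.6, 126.8], [385.9, 134.7], [401.8, 167.6], [404.4, 201.2]]
120 [104, 103, 101, 98, 95, 94, 100, 118, 135, 141, 140, 140, 142, 145, 148, 143, 123, 90, 67, 62, 63, 63, 62, 62, 62, 62]
R glide [402.00695229 200.52721596]
wr14 L [[167.4, 127.2], [169.2, 135.1], [153.9, 168.2], [151.5, 201.9]]
121 [85, 85, 85, 86, 90, 93, 95, 97, 100, 101, 101, 97, 86, 70, 60, 58, 57, 56, 56, 56, 56, 55, 55, 55, 55, 54]
L glide [151.13766234 197.27012987] [ 12  12  26  20 385]
```

```bash
python3 -m creep '[{"x":3.4,"y":-2.8,"z":0,"roll":-0.14,"claw":3},{"x":6.8,"y":-5.6,"z":0,"roll":-0.28,"claw":3},{"x":10.2,"y":-8.4,"z":0,"roll":-0.42,"claw":3},{"x":13,"y":-10.6,"z":1,"roll":-0.56,"claw":3},{"x":14.4,"y":-11.8,"z":2,"roll":-0.7,"claw":3}]' 20 | sed -n '2p'
python3 -m creep '[{"x":0,"y":0,"z":0,"roll":-0.14,"claw":3},{"x":0,"y":0,"z":0,"roll":-0.28,"claw":3},{"x":0,"y":0,"z":0,"roll":-0.42,"claw":3},{"x":0,"y":0,"z":0,"roll":-0.56,"claw":3},{"x":0,"y":0,"z":0,"roll":-0.7,"claw":3}]' 20 | sed -n '2p'
python3 w.py 608 240 200 85
```

```text
position: [608.9, 240.2, 192.8]
position: [609.1, 238.8, 192.1]
clock 19.60 pos [609.1 238.8 192.1] yaw 75.37 tilt [-0.0468 -0.0025] F [-0.2  0.9 -0.3] tq [-0.01 -0.07  0.02] g 29.9
shift cm [ 0.08 -0.17 -0.79] J [0.2  0.29 1.52 0.01 1.37 0.45] roll -0.168
```

```bash
python3 -m creep '[{"x":0,"y":0,"z":0,"roll":0,"claw":3}]' 20 >/dev/null; python3 - <<'E'
from h import *
d=shot("wrist","wr15");q=proj(d,[[607.8,277.5,44],[607.8,277.5,30],[607.8,317,44],[624,277.5,44]]);print(np.round(q,1))
x,y=q[0].astype(int);print(x-75,y-60);crop("wr15",x-75,max(y-60,0),x+75,max(y-60,0)+120,5,"c15")
E
python3 w.py 608 240 200 85
```

```text
[[272.5 154.5]
 [273.4 153.2]
 [261.1 111.5]
 [289.7 150. ]]
197 94
clock 19.75 pos [609.2 237.4 191.4] yaw 75.15 tilt [-0.0478 -0.0029] F [-0.  -0.2 -0.1] tq [-0.01 -0.08  0.01] g 29.8
shift cm [ 0.21 -0.22 -0.85] J [0.2  0.29 1.52 0.01 1.37 0.45] roll -0.172
```

View pics/c15.png

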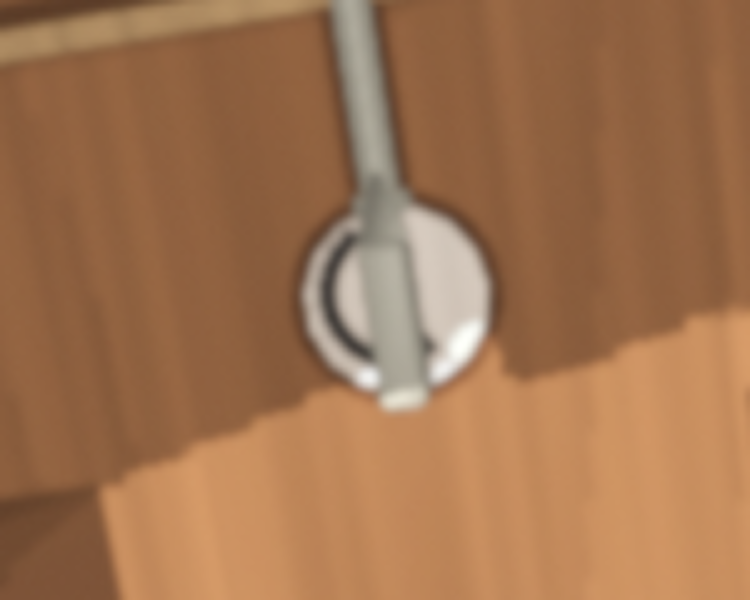

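```bash
python3 - <<'E'
from h import *
d=load("wr15");w=lambda p,z:onz(d,(197+p[0]/5,94+p[1]/5),z)
n,m,t,c=w((378,180),54),w((382,245),54),w((403,388),54),w((397,297),31)
print(np.round([n,m,t,c],1));
for a,b in((t,n),(t,m)): v=b-a;print(np.linalg.norm(v),np.degrees(np.arctan2(v[1],v[0])))
v=(m-t)/np.linalg.norm(m-t);print("axis from tail", t+18*v)
E
```

```text
[[614.2 298.8  54. ]
 [612.  287.8  54. ]
 [609.1 262.4  54. ]
 [610.6 276.7  31. ]]
36.791144932961004 82.01449945056105
25.58867105024355 83.51316861314265
axis from tail [611.12635099 280.24780097  54.        ]
```

```bash
python3 w.py 610.3 277.5 80 83
python3 -m creep '[{"x":1,"y":-0.1,"z":3,"roll":-0.07,"claw":3},{"x":2.5,"y":-0.2,"z":6,"roll":-0.14,"claw":3},{"x":3.8,"y":-0.1,"z":9,"roll":-0.14,"claw":3},{"x":3.8,"y":-0.1,"z":11,"roll":-0.14,"claw":3},{"x":3.8,"y":-0.1,"z":11,"roll":-0.14,"claw":3}]' 20 | sed -n '2p'
python3 w.py 610.3 277.5 37 83
```

```text
clock 19.75 pos [609.2 237.4 191.4] yaw 75.15 tilt [-0.0478 -0.0029] F [-0.  -0.2 -0.1] tq [-0.01 -0.08  0.01] g 29.8
shift cm [ 4.07 -0.42 11.12] J [0.2  0.29 1.52 0.01 1.37 0.45] roll -0.137
position: [610.1, 273.0, 76.8]
clock 20.25 pos [610.1 273.   76.8] yaw 83.02 tilt [-0.0553 -0.0049] F [-0.4 -0.6 -0.5] tq [-0.1  -0.03  0.04] g 29.9
shift cm [0.49 0.19 3.97] J [0.25 0.45 1.55 0.01 1.2  0.37] roll 0.0
```

```bash
python3 -m creep '[{"x":0.45,"y":0.1,"z":1,"roll":0,"claw":3},{"x":0.48,"y":0.15,"z":2.5,"roll":0,"claw":3},{"x":0.48,"y":0.18,"z":3.6,"roll":0,"claw":3},{"x":0.48,"y":0.18,"z":3.9,"roll":0,"claw":3}]' 20 | sed -n '2p;4p'
python3 w.py 610.3 277.5 37 83
python3 -m creep '[{"x":0,"y":0,"z":0,"roll":0,"claw":2},{"x":0,"y":0,"z":0,"roll":0,"claw":1},{"x":0,"y":0,"z":0,"roll":0,"claw":0.6},{"x":0,"y":0,"z":0,"roll":0,"claw":0.5},{"x":0,"y":0,"z":0,"roll":0,"claw":0.5}]' 20 | sed -n '2p;4,5p'
python3 w.py 610.3 277.5 37 83
```

```text
position: [609.3, 276.9, 35.9]
ft_force: [-0.3, -0.4, 0.2]
clock 20.65 pos [609.3 276.9  35.9] yaw 82.99 tilt [-0.0578 -0.0056] F [-0.3 -0.4  0.2] tq [-0.01 -0.09 -0.03] g 29.9
shift cm [ 0.07  0.09 -0.12] J [0.25 0.51 1.55 0.01 1.14 0.37] roll -0.0
position: [609.9, 277.0, 36.6]
ft_force: [0.1, -1.0, 0.7]
gripper_width: 0.1
clock 21.15 pos [609.9 277.   36.6] yaw 83.00 tilt [-0.0562 -0.0055] F [ 0.1 -1.   0.7] tq [-0.1  -0.41  0.07] g 9.4
shift cm [ 0.05  0.03 -0.05] J [0.25 0.51 1.55 0.01 1.14 0.37] roll 0.0
```

```bash
for i in 1 2 3; do python3 -m creep '[{"x":0,"y":0,"z":0,"roll":0.13,"claw":0.5},{"x":0,"y":0,"z":0,"roll":0.26,"claw":0.5},{"x":0,"y":0,"z":0,"roll":0.39,"claw":0.5},{"x":0,"y":0,"z":0,"roll":0.52,"claw":0.5},{"x":0,"y":0,"z":0,"roll":0.65,"claw":0.5}]' 25 | sed -n '2p;4,5p'; python3 w.py 610.3 277.5 37 83;done
```

```text
position: [609.9, 277.0, 36.6]
ft_force: [-0.9, 0.2, 0.9]
gripper_width: 0.096
clock 21.65 pos [609.9 277.   36.6] yaw 45.50 tilt [-0.0559 -0.0056] F [-0.9  0.2  0.9] tq [-0.15 -0.18  0.16] g 9.0
shift cm [ 0.06 -0.01 -0.04] J [0.25 0.51 1.55 0.01 1.14 1.03] roll -0.654
position: [609.8, 277.0, 36.6]
ft_force: [-1.0, -0.4, -0.8]
gripper_width: 0.094
clock 22.15 pos [609.8 277.   36.6] yaw 7.93 tilt [-0.0559 -0.0056] F [-1.  -0.4 -0.8] tq [ 0.08 -0.18  0.07] g 8.9
shift cm [ 0.05 -0.04 -0.04] J [0.25 0.51 1.55 0.01 1.14 1.68] roll -1.31
position: [609.8, 277.1, 36.6]
ft_force: [-0.2, -0.8, -0.5]
gripper_width: 0.096
clock 22.65 pos [609.8 277.1  36.6] yaw -29.66 tilt [-0.0556 -0.0052] F [-0.2 -0.8 -0.5] tq [ 0.32 -0.24  0.11] g 9.0
shift cm [ 0.02 -0.05 -0.04] J [0.25 0.51 1.55 0.01 1.14 2.34] roll -1.966
```

```bash
python3 -m creep '[{"x":0,"y":0,"z":0,"roll":0.13,"claw":0.5},{"x":0,"y":0,"z":0,"roll":0.26,"claw":0.5},{"x":0,"y":0,"z":0,"roll":0.3,"claw":0.5},{"x":0,"y":0,"z":0,"roll":0.3,"claw":2},{"x":0,"y":0,"z":0,"roll":0.3,"claw":3}]' 25 | sed -n '2p;4,5p'; python3 w.py 609.8 277.1 36.6 83
python3 -m creep '[{"x":0,"y":0,"z":0,"roll":0,"claw":3},{"x":0,"y":0,"z":-2,"roll":0,"claw":3},{"x":0,"y":0,"z":-3,"roll":0,"claw":3},{"x":0,"y":0,"z":-3,"roll":-0.14,"claw":3},{"x":0,"y":0,"z":-3,"roll":-0.28,"claw":3}]' | sed -n '2p;5p'
for i in 1 2 3 4; do python3 -m creep '[{"x":0,"y":0,"z":0,"roll":-0.14,"claw":3},{"x":0,"y":0,"z":0,"roll":-0.28,"claw":3},{"x":0,"y":0,"z":0,"roll":-0.42,"claw":3},{"x":0,"y":0,"z":0,"roll":-0.56,"claw":3},{"x":0,"y":0,"z":0,"roll":-0.7,"claw":3}]' | sed -n '2p'; done;python3 w.py 609.8 277.1 36.6 83
```

```text
position: [609.9, 277.2, 36.8]
ft_force: [-0.5, -0.5, 0.9]
gripper_width: 0.231
clock 23.15 pos [609.9 277.2  36.8] yaw -46.80 tilt [-0.0557 -0.0051] F [-0.5 -0.5  0.9] tq [0.13 0.01 0.01] g 21.7
shift cm [0.   0.01 0.02] J [0.25 0.51 1.55 0.01 1.14 2.64] roll -2.265
position: [612.2, 277.5, 67.8]
gripper_width: 0.322
position: [612.4, 277.6, 68.2]
position: [612.7, 277.7, 68.6]
position: [612.9, 277.8, 69.0]
position: [613.2, 277.8, 69.4]
clock 25.65 pos [613.2 277.8  69.4] yaw 131.41 tilt [-0.0511 -0.0038] F [-0.4  0.2  0.5] tq [-0.02 -0.15  0.02] g 30.2
shift cm [ 0.07 -0.17  3.29] J [ 0.25  0.47  1.54  0.01  1.19 -0.47] roll 0.845
```

```bash
python3 -m creep '[{"x":0.07,"y":-0.17,"z":0,"roll":-0.03,"claw":3},{"x":0.07,"y":-0.17,"z":1.5,"roll":-0.03,"claw":3},{"x":0.07,"y":-0.17,"z":3,"roll":-0.03,"claw":3},{"x":0.07,"y":-0.17,"z":3.25,"roll":-0.03,"claw":3},{"x":0.07,"y":-0.17,"z":3.25,"roll":-0.03,"claw":3}]' 25 | sed -n '2p;4p'
python3 -m creep '[{"x":0,"y":0,"z":0,"roll":0,"claw":2},{"x":0,"y":0,"z":0,"roll":0,"claw":1},{"x":0,"y":0,"z":0,"roll":0,"claw":0.6},{"x":0,"y":0,"z":0,"roll":0,"claw":0.5},{"x":0,"y":0,"z":0,"roll":0,"claw":0.5}]' 25 | sed -n '2p;4,5p'
python3 w.py 609.8 277.1 36.6 83
python3 -m creep '[{"x":0,"y":0,"z":0,"roll":0.13,"claw":0.5},{"x":0,"y":0,"z":0,"roll":0.26,"claw":0.5},{"x":0,"y":0,"z":0,"roll":0.39,"claw":0.5},{"x":0,"y":0,"z":0,"roll":0.52,"claw":0.5},{"x":0,"y":0,"z":0,"roll":0.65,"claw":0.5}]' 25 | sed -n '2p;4,5p'; python3 w.py 609.8 277.1 36.6 83
```

```text
position: [608.7, 276.8, 35.1]
ft_force: [0.0, -0.6, -0.1]
position: [609.5, 277.4, 35.6]
ft_force: [2.7, 2.6, -2.8]
gripper_width: 0.098
clock 26.65 pos [609.5 277.4  35.6] yaw 133.12 tilt [-0.0517 -0.0032] F [ 2.7  2.6 -2.8] tq [ 0.65 -0.88  0.05] g 9.2
shift cm [-0.04 -0.   -0.1 ] J [ 0.25  0.5   1.56  0.01  1.13 -0.5 ] roll 0.875
position: [609.8, 277.5, 35.6]
ft_force: [1.8, 1.4, -2.5]
gripper_width: 0.101
clock 27.15 pos [609.8 277.5  35.6] yaw 95.61 tilt [-0.0507 -0.0028] F [ 1.8  1.4 -2.5] tq [ 0.53 -0.78  0.1 ] g 9.5
shift cm [-0.04 -0.01 -0.1 ] J [0.25 0.5  1.56 0.01 1.13 0.15] roll 0.22
```

```bash
python3 -m creep '[{"x":0,"y":0,"z":0,"roll":0.08,"claw":0.5},{"x":0,"y":0,"z":0,"roll":0.15,"claw":0.5},{"x":0,"y":0,"z":0,"roll":0.15,"claw":0.5}]' 30 | sed -n '5p'; python3 w.py 609.8 277.1 36.6 83
for i in 1 2; do python3 -m creep '[{"x":0,"y":0,"z":0,"roll":0.05,"claw":0.5},{"x":0,"y":0,"z":0,"roll":0.1,"claw":0.5},{"x":0,"y":0,"z":0,"roll":0.1,"claw":0.5}]' 30 | sed -n '5p'; python3 w.py 609.8 277.1 36.6 83; done
```

```text
gripper_width: 0.095
clock 27.45 pos [609.9 277.6  35.6] yaw 87.04 tilt [-0.0502 -0.0028] F [ 0.9  0.3 -1.8] tq [ 0.29 -0.7   0.06] g 8.9
shift cm [-0.05 -0.02 -0.1 ] J [0.25 0.5  1.56 0.01 1.13 0.3 ] roll 0.071
gripper_width: 0.097
clock 27.75 pos [610.  277.5  35.6] yaw 81.44 tilt [-0.05  -0.003] F [ 1.5  2.2 -1.9] tq [ 0.36 -0.59  0.25] g 9.1
shift cm [-0.04 -0.01 -0.1 ] J [0.25 0.5  1.56 0.01 1.13 0.4 ] roll -0.027
gripper_width: 0.108
clock 28.05 pos [609.9 277.5  35.6] yaw 75.90 tilt [-0.0499 -0.0033] F [ 0.5 -0.2 -0.9] tq [ 0.39 -0.47  0.6 ] g 10.1
shift cm [-0.05 -0.01 -0.1 ] J [0.25 0.5  1.56 0.01 1.13 0.5 ] roll -0.124
```

```bash
python3 -m creep '[{"x":0,"y":0,"z":0,"roll":0,"claw":2},{"x":0,"y":0,"z":0,"roll":0,"claw":3},{"x":0,"y":0,"z":0,"roll":0,"claw":3},{"x":0,"y":0,"z":-3,"roll":0,"claw":3},{"x":0,"y":0,"z":-6,"roll":0,"claw":3}]' 25 | sed -n '2p;4,5p'
python3 -m creep '[{"x":-1,"y":0,"z":-5,"roll":0,"claw":3},{"x":-3,"y":0,"z":-9.5,"roll":0,"claw":3},{"x":-3.5,"y":0,"z":-9.5,"roll":0,"claw":3},{"x":-3.5,"y":0,"z":-9.5,"roll":0,"claw":3},{"x":-3.5,"y":0,"z":-9.5,"roll":0,"claw":3}]' | sed -n '2p'
python3 w.py 608 240 200 83
python3 - <<'E'
from h import *
d=shot("wrist","wr16");I=d["px"].astype(int)
yw=np.radians(-5.2);ex=np.array([np.cos(yw),np.sin(yw),0]);ey=np.array([-np.sin(yw),np.cos(yw),0]);C=np.array([610.3,277.5,0])
print("px cam",proj(d,[C+[0,0,54]]))
# intensity profile along stool y across panel end / rail, at z=45 rail top, x offsets
for nm in("wr15","wr16"):
    D=load(nm)
    for xo in(-45,40):
        P=[C+xo*ex+s*ey+np.array([0,0,30]) for s in range(44,84,1)]
        q=proj(D,P);v=[int(D["px"][int(round(b)),int(round(a))].sum()/3) if 0<=b<419 and 0<=a<559 else -1 for a,b in q];print(nm,xo,v)
# bar: low-saturation pixels sampled at z=54 around C
sat=I.max(2)-I.min(2)
for k in(15,18,21):
    print(k,[int(sat[tuple(np.round(proj(d,[C+k*(np.cos(a)*ex+np.sin(a)*ey)+[0,0,54]])[0]).astype(int)[::-1])]) for a in np.radians(range(0,360,15))])
E
```

```text
position: [611.8, 277.3, 95.0]
ft_force: [0.4, -0.3, 0.5]
gripper_width: 0.317
position: [607.3, 243.7, 188.6]
clock 29.05 pos [607.3 243.7 188.6] yaw 75.92 tilt [-0.0564 -0.0046] F [0.9 0.3 0. ] tq [-0.03 -0.08 -0.03] g 30.0
shift cm [-0.36  0.1  -1.14] J [0.21 0.3  1.52 0.01 1.38 0.45] roll -0.124
px cam [[279.93376736 160.82161   ]]
wr15 -45 [105, 105, 105, 104, 104, 105, 104, 104, 102, 101, 107, 125, 136, 139, 137, 128, 102, 75, 64, 65, 70, 80, 91, 99, 98, 98, 98, 98, 97, 98, 97, 98, 97, 99, 111, 129, 141, 146, 147, 146]
wr15 40 [98, 98, 99, 99, 99, 99, 98, 97, 96, 104, 140, 147, 149, 148, 143, 119, 91, 64, 65, 70, 80, 89, 93, 94, 92, 92, 90, 89, 89, 89, 88, 88, 88, 88, 89, 92, 96, 98, 98, 99]
wr16 -45 [105, 105, 105, 105, 104, 105, 105, 104, 103, 100, 93, 75, 81, 90, 96, 98, 99, 99, 99, 97, 97, 97, 98, 98, 98, 98, 99, 99, 101, 101, 101, 100, 99, 98, 100, 123, 129, 129, 138, 154]
wr16 40 [98, 99, 99, 99, 99, 99, 98, 98, 91, 83, 74, 75, 84, 91, 93, 94, 93, 92, 90, 89, 89, 89, 89, 89, 88, 89, 91, 95, 97, 98, 99, 99, 99, 117, 139, 147, 149, 149, 149, 149]
15 [23, 23, 21, 22, 22, 18, 18, 21, 24, 25, 26, 29, 32, 32, 36, 26, 28, 42, 20, 35, 29, 24, 9, 8]
18 [38, 35, 30, 29, 25, 23, 18, 33, 40, 53, 60, 64, 69, 75, 94, 102, 104, 97, 20, 91, 104, 93, 85, 47]
21 [76, 74, 72, 69, 74, 32, 19, 74, 77, 76, 77, 75, 75, 75, 103, 103, 105, 105, 43, 103, 106, 104, 102, 76]
```

```bash
python3 -m creep '[{"x":-5,"y":0,"z":-3,"roll":0,"claw":3},{"x":-9.5,"y":0,"z":-6,"roll":0,"claw":3},{"x":-14,"y":0,"z":-8,"roll":0,"claw":3},{"x":-18.5,"y":0,"z":-8,"roll":0,"claw":3},{"x":-23,"y":0,"z":-8,"roll":0,"claw":3}]' | sed -n '2p'
python3 -m creep '[{"x":-4.8,"y":0,"z":0,"roll":0,"claw":3},{"x":-9.5,"y":0,"z":0,"roll":0,"claw":3},{"x":-14,"y":0,"z":0,"roll":0,"claw":3},{"x":-18.5,"y":0,"z":0,"roll":0,"claw":3},{"x":-23,"y":0,"z":0,"roll":0,"claw":3}]' | sed -n '2p;4p'
python3 - <<'E'
from chk import *
yw=np.radians(-5.2);ex=np.array([np.cos(yw),np.sin(yw),0]);ey=np.array([-np.sin(yw),np.cos(yw),0]);z=np.array([0,0,1.])
t=np.radians(25);H=np.array([480.1,33.1,59])
for n in("top","side"):
    d=shot(n,n+"17")
    for lab,h,sg in(("new",H,-1),("nearL",H+200*ey,-1),("farR",H+210*ex,1),("farL",H+210*ex+200*ey,1)):
        u=sg*ex*np.sin(t)+z*np.cos(t);P=proj(d,[h+76*u])[0]
        try: e=glide(d,P,9);print(n,lab,np.round(P,1),np.round(e[0],1),np.round(e[0]-P,1),np.round(e[1],1),e[2][4])
        except Exception as ex_: print(n,lab,"fail")
for n in("top","side"):
    a=load(n+"0")["px"].astype(int);b=load(n+"17")["px"].astype(int)
    d0=load(n+"0")
    for lab,X in(("rack foot hole",[459,-340,60]),("bun",[532,-340,50]),("slim",[605,-338,60]),("cam",[610,277,44])):
        x,y=proj(d0,[X])[0].astype(int);print(n,lab,abs(a[y-8:y+8,x-8:x+8]-b[y-8:y+8,x-8:x+8]).mean().round(1))
E
```

```text
position: [555.1, 20.1, 271.8]
position: [498.5, -204.0, 274.1]
ft_force: [0.9, -0.4, 0.4]
top new [244.2 230.1] [243.  231.3] [-1.2  1.2] [8.1 8.6] 58
top nearL [147.2 222.9] [146.3 222.7] [-0.9 -0.2] [8.1 8.8] 61
top farR fail
top farL fail
side new [299.5 229.5] [299.1 230.8] [-0.4  1.3] [6.5 7.1] 38
side nearL [262.9 289. ] [262.  289.3] [-1.   0.3] [6.5 7.5] 44
side farR [210.8 194.5] [211.8 195.1] [1.  0.6] [2.8 5.3] 15
side farL [168.7 247. ] [169.  247.1] [0.3 0.2] [3.1 5.7] 18
top rack foot hole 102.1
top bun 55.3
top slim 51.7
top cam 32.9
side rack foot hole 63.9
side bun 2.5
side slim 2.3
side cam 17.8
```

```bash
python3 w.py 457 36 160 76
python3 -m creep '[{"x":4.5,"y":0,"z":0,"roll":0,"claw":0},{"x":9,"y":0,"z":0,"roll":0,"claw":0},{"x":13.5,"y":1,"z":0,"roll":0,"claw":0},{"x":18,"y":4,"z":2,"roll":0,"claw":0},{"x":21,"y":7,"z":5,"roll":0,"claw":0}]' | sed -n '2p'
python3 w.py 457 36 142 76
```

```text
clock 30.20 pos [ 498.  -206.5  274.1] yaw 75.71 tilt [-0.0612 -0.0035] F [0.3 0.4 0.4] tq [-0.04 -0.07  0.02] g 30.0
shift cm [22.7  -9.3  11.55] J [-0.58 -0.03  1.73 -0.04  1.49 -0.33] roll -0.005
position: [610.0, -21.0, 222.0]
clock 30.70 pos [610. -21. 222.] yaw 75.87 tilt [-0.0587 -0.0037] F [ 0.4 -0.2  0.6] tq [-0.06 -0.07 -0.04] g -0.1
shift cm [  1.94 -15.75   8.86] J [-0.21  0.18  1.61 -0.02  1.41  0.04] roll -0.002
```

```bash
python3 -m creep '[{"x":0.6,"y":-4,"z":0,"roll":0,"claw":0},{"x":1.2,"y":-8.5,"z":0,"roll":0,"claw":0},{"x":1.8,"y":-13,"z":3,"roll":0,"claw":0},{"x":1.9,"y":-15.8,"z":6,"roll":0,"claw":0},{"x":1.9,"y":-15.8,"z":7.5,"roll":0,"claw":0}]' | sed -n '2p'
python3 w.py 457 36 140 76
```

```text
position: [450.8, 38.8, 150.3]
clock 31.20 pos [450.8  38.8 150.3] yaw 76.06 tilt [-0.0685 -0.0019] F [-0.5 -0.4  0.2] tq [-0.01 -0.08 -0.  ] g 0.3
shift cm [-0.1   0.73  0.98] J [-0.16 -0.12  2.05 -0.01  1.28  0.09] roll 0.001
```

```bash
python3 -m creep '[{"x":-0.1,"y":0.5,"z":0.3,"roll":0,"claw":0},{"x":-0.1,"y":0.73,"z":0.9,"roll":0,"claw":0},{"x":-0.1,"y":0.73,"z":1,"roll":0,"claw":0}]' | sed -n '2p;4p'
for i in 1 2; do python3 -m creep '[{"x":0,"y":0.05,"z":0.2,"roll":0,"claw":0},{"x":0,"y":0.1,"z":0.35,"roll":0,"claw":0},{"x":0,"y":0.1,"z":0.35,"roll":0,"claw":0}]' | sed -n '2p;4p';done
python3 w.py 457 36 140 76
```

```text
position: [457.6, 36.2, 139.6]
ft_force: [-0.6, 0.5, 0.2]
position: [458.9, 35.7, 136.3]
ft_force: [-0.6, -0.5, -0.5]
position: [459.6, 35.4, 132.7]
ft_force: [0.2, -0.5, 0.7]
clock 32.10 pos [459.6  35.4 132.7] yaw 76.05 tilt [-0.0685 -0.0018] F [ 0.2 -0.5  0.7] tq [ 0.01 -0.08  0.02] g 0.7
shift cm [-0.02 -0.32 -0.71] J [-0.16 -0.08  2.04 -0.01  1.24  0.09] roll 0.001
```

```bash
for i in 1 2 3; do python3 -m creep '[{"x":0,"y":0.05,"z":0.12,"roll":0,"claw":0},{"x":0,"y":0.1,"z":0.24,"roll":0,"claw":0},{"x":0,"y":0.1,"z":0.24,"roll":0,"claw":0}]' | sed -n '2p;4p';done
python3 w.py 457 36 140 76
```

```text
position: [460.7, 35.2, 131.9]
ft_force: [-4.4, 1.0, 9.8]
position: [461.8, 35.0, 129.7]
ft_force: [-0.1, -0.4, 0.7]
position: [462.3, 34.7, 126.8]
ft_force: [-0.5, -0.1, -0.2]
clock 33.00 pos [462.3  34.7 126.8] yaw 76.05 tilt [-0.0688 -0.0017] F [-0.5 -0.1 -0.2] tq [-0.03 -0.14 -0.01] g 0.3
shift cm [-0.03 -0.64 -1.28] J [-0.16 -0.06  2.04 -0.01  1.23  0.09] roll 0.001
```

```bash
python3 -m creep '[{"x":0,"y":0,"z":-0.8,"roll":0,"claw":0},{"x":0,"y":0,"z":-1.6,"roll":0,"claw":0},{"x":0,"y":-0.6,"z":-1.6,"roll":0,"claw":0},{"x":0,"y":-1,"z":-1.6,"roll":0,"claw":0},{"x":0,"y":-1,"z":-1.6,"roll":0,"claw":0}]' | sed -n '2p;4p'
python3 - <<'E'
from chk import *
yw=np.radians(-5.2);ex=np.array([np.cos(yw),np.sin(yw),0]);z=np.array([0,0,1.]);H=np.array([480.1,33.1,59])
d=shot("side","s18");u=-ex*np.sin(np.radians(25))+z*np.cos(np.radians(25));P=proj(d,[H+76*u])[0]
try:e=glide(d,P,9);print(P,e)
except Exception as x:print(x)
E
for i in 1 2; do python3 -m creep '[{"x":0,"y":0,"z":0.2,"roll":0,"claw":0},{"x":0,"y":0.0,"z":0.4,"roll":0,"claw":0},{"x":0,"y":0.0,"z":0.4,"roll":0,"claw":0}]' | sed -n '2p;4p';done
python3 w.py 457 36 140 76
```

```text
position: [453.1, 37.4, 143.3]
ft_force: [0.3, -0.1, -0.1]
[299.46176804 229.49549452] (array([297.08708429, 226.98924208]), (7.343306541442871, 15.670888900756836), array([ 4,  0,  9, 14, 59], dtype=int32))
position: [452.6, 37.3, 138.7]
ft_force: [0.2, 0.0, 0.2]
position: [452.1, 37.3, 134.2]
ft_force: [0.7, 0.6, 0.3]
clock 34.15 pos [452.1  37.3 134.2] yaw 76.06 tilt [-0.0709 -0.0014] F [0.7 0.6 0.3] tq [-0.06 -0.12  0.01] g 0.5
shift cm [-0.02  0.47 -0.61] J [-0.16 -0.1   2.06 -0.01  1.25  0.09] roll 0.001
```

Now press: mostly vertical with a slight uphill component.

```bash
python3 -m creep '[{"x":0,"y":0,"z":0.15,"roll":0,"claw":0},{"x":0,"y":0.03,"z":0.3,"roll":0,"claw":0},{"x":0,"y":0.05,"z":0.4,"roll":0,"claw":0}]' | sed -n '2p;4p'
python3 -m creep '[{"x":0,"y":0.05,"z":0.1,"roll":0,"claw":0},{"x":0,"y":0.1,"z":0.2,"roll":0,"claw":0},{"x":0,"y":0.1,"z":0.2,"roll":0,"claw":0}]' | sed -n '2p;4p'
python3 w.py 457 36 140 76
```

```text
position: [452.6, 37.3, 131.4]
ft_force: [-4.1, 0.7, 11.7]
position: [453.0, 37.2, 131.3]
ft_force: [-9.0, 2.4, 15.5]
clock 34.75 pos [453.   37.2 131.3] yaw 76.09 tilt [-0.0739 -0.0008] F [-9.   2.4 15.5] tq [ 0.31  1.84 -0.  ] g 0.8
shift cm [-0.04  0.36 -0.89] J [-0.16 -0.09  2.06 -0.01  1.25  0.09] roll 0.002
```

```bash
for i in 1 2; do python3 -m creep '[{"x":0,"y":0.04,"z":0.15,"roll":0,"claw":0},{"x":0,"y":0.08,"z":0.28,"roll":0,"claw":0},{"x":0,"y":0.08,"z":0.28,"roll":0,"claw":0}]' | sed -n '2p;4p'; done
python3 w.py 457 36 140 76
python3 -m creep '[{"x":0,"y":0,"z":0,"roll":0,"claw":0},{"x":0,"y":0,"z":-1,"roll":0,"claw":0},{"x":0,"y":0,"z":-4,"roll":0,"claw":0},{"x":0,"y":0,"z":-8,"roll":0,"claw":0},{"x":0,"y":0,"z":-12,"roll":0,"claw":0}]' | sed -n '2p;4p'
for i in 1 2; do python3 -m creep '[{"x":-4.8,"y":0,"z":0,"roll":0,"claw":3},{"x":-9.5,"y":0,"z":0,"roll":0,"claw":3},{"x":-14,"y":0,"z":0,"roll":0,"claw":3},{"x":-18.5,"y":0,"z":0,"roll":0,"claw":3}]' | sed -n '2p';done
python3 - <<'E'
from chk import *
z=np.array([0,0,1.]);t=np.radians(25);H=np.array([480.1,33.1,59])
for n in("top","side"):
    d=shot(n,n+"19")
    for y in(-5.2,-5.6):
      yw=np.radians(y);ex=np.array([np.cos(yw),np.sin(yw),0]);ey=np.array([-np.sin(yw),np.cos(yw),0])
      for lab,h,sg in(("new",H,-1),("nearL",H+200*ey,-1),("farR",H+210*ex,1),("farL",H+210*ex+200*ey,1)):
        u=sg*ex*np.sin(t)+z*np.cos(t);P=proj(d,[h+76*u])[0]
        try: e=glide(d,P,9);print(n,y,lab,np.round(e[0],1),np.round(e[0]-P,1),e[2][4])
        except Exception as x_: pass
E
```

```text
position: [453.1, 37.2, 131.3]
ft_force: [-11.3, 1.5, 20.7]
position: [453.1, 37.3, 131.3]
ft_force: [-11.4, 1.0, 20.7]
clock 35.35 pos [453.1  37.3 131.3] yaw 76.15 tilt [-0.0805 -0.0002] F [-11.4   1.   20.7] tq [ 0.31  2.38 -0.02] g 0.3
shift cm [-0.05  0.34 -0.9 ] J [-0.16 -0.08  2.05 -0.01  1.25  0.09] roll 0.003
position: [462.6, 37.3, 252.2]
ft_force: [0.2, 0.1, -0.2]
position: [417.8, -143.9, 256.4]
position: [372.9, -325.5, 260.6]
top -5.2 new [243.  231.1] [-1.2  0.9] 61
top -5.2 nearL [146.3 222.7] [-0.9 -0.2] 62
top -5.6 new [243.  231.1] [-1.1  0.9] 61
top -5.6 nearL [146.3 222.7] [-0.9  0.5] 62
side -5.2 new [299.3 230.3] [-0.2  0.8] 33
side -5.2 nearL [261.9 289.3] [-1.   0.2] 42
side -5.2 farR [212. 195.] [1.1 0.5] 13
side -5.2 farL [169.3 247. ] [0.6 0. ] 20
side -5.6 new [299.3 230.3] [-0.1  0.7] 33
side -5.6 nearL [261.9 289.3] [-0.5  0.4] 42
side -5.6 farR [212. 195.] [0.8 0.9] 13
side -5.6 farL [169.3 247. ] [0.7 0.7] 20
```

```bash
python3 -c "
from plant import finish_job,observe
s=observe();print(s['clock'],s['position'],s['ft_force']);print(finish_job())"
```

```text
36.75 [ 372.15800251 -327.58341063  260.41708892] [-0.0595466   0.53353925 -0.63926707]
the job is handed in; nothing more can be done
None
```

I fitted the matching foot into the near block and locked the left cam. I handed the job in at 36.75 s, with the arm clear and touching nothing.

**Foot**
- The moves could not tilt the tool. I leaned the foot about 23° in its board hole before lifting it out, then inserted it along the raked hole.
- After the first press and release it leaned about 28–29°, roughly 3–4° too far, so it was not home. Gripping it and pressing again left it at about 28°.
- I then closed the fingers and pressed down on its end, before doing the cam. Afterwards I pressed the end once more to make sure. On the first try the fingers slipped off the edge; the second held at about 24 N with no further movement.
- In the last pictures its end lies within about 0.5 px of the neighbouring fitted foot, relative to the model, in both cameras. That is about 1° of tilt, if the stool is turned −5.6°.
- With my earlier estimate of −5.2°, the difference is up to about 1 px. The pictures cannot exclude a gap of a few tenths of a millimetre under the shoulder.

**Cam**
- I turned it clockwise in two grips, about 176° in all, until the torque rose to about 0.6 N m at the stop.
- The bright gap of about 7 mm between seat and rail is gone in the picture, and the nose points away from the rail.

**Everything else**
- The slim and bun feet look unchanged in the side picture. In the top picture those patches differ from the start, which I took to be the arm or its shadow and did not look into.
- I made no separate check of the square and sanding block; the arm only passed above the seat.
- The wrist force peaked at about 61 N, against the 120 N limit.

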